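Turn the brush right way up in the potting bench's tool caddy

ROBOT

A 6-joint arm with a two-finger parallel gripper is mounted at the origin on the work surface. World frame = base frame: x ahead of the robot, y to its left, z up, the work surface at z = 0. Lengths are in mm, angles in rad, forces in N, time in s.
With the tool pointing down it reaches from about 300 to 775 mm from the base axis. Payload 14.6 kg.
Tool frame: the origin (TCP) lies at the very end of the fingers, on their centre line; the grasp point (between the pads) lies manip.grasp_offset behind it (manip.grasp_offset is the distance from the TCP to the grasp point, in mm); z points along the fingers, y is the direction in which the jaws open and shut (so a half turn about z gives the same grasp; the last joint's range is limited). The gripper opens to 94 mm and grips with 3 to 60 N. Pads are 16 mm wide; open, the fingers measure 119 mm over their backs; the gripper's body (75 mm by 177 mm) begins 78 mm behind the grasp point.
Start: joints at [1.119, 0.3, 1.521, -0, 1.321, -0.067], TCP at [206.452, 509.771, 205.446] pointing down, gripper open.
Joint ranges: [-3.03, 3.03], [-0.79, 2.21], [0.23, 2.52], [-1.04, 4.18], [0, 3.07], [-2.55, 2.55]. Speed limits (rad/s): [2.22, 2.22, 2.57, 3.14, 3.14, 3.14].

INTERFACE

Orientations are given as [roll, pitch, yaw] about the fixed x, y, z axes, in that order (R = Rz(yaw) Ry(pitch) Rx(roll)).
In Python, from cell import manip gives the robot as it stands.
- The arm moves only by the tool send_rows, never from a script. Its argument "commands" is a list of rows, each a list of 2 entries, a list of its own where there are three numbers: the shift along the tool's x, y, z in m, then the turn about the tool's z in rad. A call has exactly 8 rows; each row is the pose to reach, as a shift and turn from the pose commanded when the call began, along the tool's axes at that moment; what a row does not reach only later rows make up. A row lasts 1/12 s, in which the tool goes at most 41.7 mm and 7.16 degrees, less where a joint would pass 70% of its speed; a pose out of reach is approached as far as the arm can. A call with a gripper value outside its range is refused whole. "hand" is the closure, from -1 (fully open) to 1 (shut), so that 0 is half open, set as the call begins (left out, the last holds). The fingers move at their own pace and stop on an object; "force" is the grip in N (left out, the last holds). Time passes only in rows, so rows that repeat a pose let the fingers close, or fill a call up. It gives the time, the measured TCP pose, the force and the opening at its end, in the units of the state.
- manip.read_state(): the state, without advancing time (a new reading comes with each control period).
- manip.camera(name): name is "scene" or "top" or "wrist"; returns the picture (384x512x3 uint8, red, green, blue); there is no depth.
- manip.camera_model(name): a dict with "K" (3x3 intrinsics, pixels), "eye" and "attitude" of the camera in the world; the wrist camera has in their place "mount" (4x4, takes a point from camera to tool coordinates, whose origin is the TCP and whose axes are the flange's). Camera axes: x right, y down, z forward; pixel columns grow to the right and rows downward; lengths in mm; the calibration is good to about 2 mm. The wrist camera is an equidistant fisheye: a pixel r from the principal point sees the ray r / f radians off the axis. A picture is of the moment at which its call begins: read the wrist's pose just before it. camera_model takes no time and is no camera call.
- manip.sign_off(): hands the job in, once; it reports no verdict.
The state is a dict: "clock": time; "joints": joint angles; "qd": joint speeds; "effort": joint torques, N m; "eef_pos": TCP position; "eef_rot": TCP orientation; "wrist_force": force on the tool from outside, world axes, zero at the start; "moment": the same for the moment, N m; "finger_gap": finger opening in mm.
Only numpy, scipy, OpenCV 4.12 (cv2) and the standard library are available. Lean on these libraries where they do the work, as an engineer would, in place of code of your own. Each camera call takes 0.05 s, during which the arm holds its last target.

TASK

Someone has put the flat brush back in the tool caddy bristles down, which bends them. Take it out, turn it end for end and stand it back in the caddy's empty compartment with its handle fully down and its bristles up; leave the caddy, the trowel and fork in it and everything else on the bench where they are.

Things in the scene. Friction and masses are not known exactly. Their poses are not given: they have to be found in the camera images.
- brush_mid (a point): Rigid flat dusting brush, 195 mm long, 0.12 kg: its mid-length on the axis (centre of mass 7 mm nearer the handle). z runs along the brush: bristle end at -97.5 mm, handle butt at +97.5; y across its width, x its thickness. Starts standing on its bristles in one compartment, handle straight up, the top 77 mm above the rim, its width along the caddy's y to about 0.1 rad.
- brush_butt (a point): Butt (free end) of the brush's handle, on its axis; axes as brush_mid. Dark wooden handle, nearly rectangular: 113 mm long, 26 to 28 mm wide (y), 22 thick (x). Then toward the bristles a shoulder 12 mm long, 42 wide, 24 thick.
- brush_ferrule (a point): Middle of the brush's steel ferrule, on its axis, 55 mm from the bristle end; axes as brush_mid. Flat-sided band 53 mm wide (y), 28 thick (x), 30 long; the pale bristles beyond it are 40 mm long, 52 wide, 27 thick.
- caddy: Plywood tool caddy standing loose on the bench, 1.6 kg: 92 mm (x) by 242 (y) by 126 high, walls and floor 8 mm thick. Two partitions as high as the rim make three open-topped upright compartments in a row along y, 78 mm apart, each 76 mm (x) by 70 (y) inside and 118 deep. Origin: centre of its underside, z up.
- cell0 (a point): Centre of the floor of the compartment at the caddy's -y end (8 mm above the bench).
- cell1 (a point): Centre of the floor of the middle compartment.
- cell2 (a point): Centre of the floor of the compartment at the caddy's +y end.
- trowel: Small trowel standing handle down in its own compartment, steel blade up, leaning 24 degrees to the caddy's +x. Origin: centre of its compartment's floor as it starts, z up (not along the tool). It reaches 240 mm above the bench and 98 mm from the origin to the caddy's +x; blade edge-on to its neighbours, within 14 mm of the origin in the caddy's y.
- fork: Small three-tined hand fork standing handle down in its own compartment, tines up, leaning 24 degrees to the caddy's -x. Origin as the trowel's. It reaches 240 mm above the bench and 98 mm from the origin to the caddy's -x, and stays within 14 mm of it in the caddy's y.
- mat: Bare cork mat fixed flat on the bench, 250 mm (x) by 170 mm (y) by 3 mm thick, kept clear for putting tools down. Origin at the centre of its underside. Behind all this, low fixed things stand on the bench: a seedling tray 50 mm high from x = 0.73 m, a ledge 106 mm high from x = 0.865 m.
- nursery_pot: Black plastic nursery pot with a leafy plant: pot 124 mm across and 115 mm high, leaves up to about 210 mm high and within 80 mm of its axis. Origin at the centre of its underside.
- clay_pot_a: Small empty terracotta pot, 82 mm across the rim, 70 mm high, upright. Origin at the centre of its underside.
- clay_pot_b: Another such terracotta pot.
- mister: Amber spray bottle, 72 mm across, 176 mm high, its nozzle 45 mm from its axis. Origin at the centre of its underside.
- label_jar: White jar of wooden plant labels, 66 mm across, 135 mm high with the labels. Origin at the centre of its underside.
- seed_tin: Round steel seed tin with a lid and a plain paper band, 72 mm across, 68 mm high. Origin at the centre of its underside.
There are look-alikes about, which are no part of the job. Leave any red or turquoise look-alike of the part that bears brush_mid alone.

How it is judged:
By the outcome, as a careful person would: the job done as asked, in the order asked, and still so for the second after the job is handed in, with the robot touching nothing.
It also fails if it takes over 72 s, if anything falls off the work surface, if the arm or the gripper's body presses on something with over 40 N, if the wrist force passes 120 N, or if a joint passes its speed limit or range.

## Working session

There is one attempt and no reset: what is moved stays moved. The work goes in short steps, Python scripts to look and compute and a tool call to move; the robot and the scene stay as the last step left them, time stands still between calls to the robot, and variables do not carry over. Pictures are saved under pics/ and viewed, and the job is handed in when it is done.

Besides the shell and the picture viewer there is one more tool, called as name(argument=value, ...), one argument or row to a line, values as JSON. send_rows: Moves the arm, as the interface text tells. Its arguments: {"type":"object","properties":{"commands":{"type":"array","items":{"type":"array"}},"hand":{"type":"number"},"force":{"type":"number"}},"required":["commands"]}

```bash
ls; mkdir -p pics; python3 - <<'E'
from cell import manip
import cv2
print(manip.read_state()); print(manip.grasp_offset)
for n in ["scene","top","wrist"]:
    print(n,manip.camera_model(n))
    im=manip.camera(n); cv2.imwrite(f"pics/{n}0.png",cv2.cvtColor(im,cv2.COLOR_RGB2BGR))
E
```

```text
pics
{'clock': 0.0, 'joints': array([ 1.11940205e+00,  3.00473747e-01,  1.52160017e+00, -8.16116268e-06,
        1.32070082e+00, -6.65832503e-02]), 'qd': array([-4.54040115e-04,  1.94293896e-05,  9.98814347e-04, -2.22805251e-03,
       -7.42477787e-04, -5.48798870e-04]), 'effort': array([-9.46175969e-04, -5.31806016e+01, -3.52728403e+01,  7.07883085e-02,
        2.44182476e-02, -7.90000445e-05]), 'eef_pos': array([206.33861865, 509.53476687, 204.87680587]), 'eef_rot': array([-3.14041266e+00, -7.07615948e-05,  2.75678361e+00]), 'wrist_force': array([-0.09490788,  0.20273792, -0.35960732]), 'moment': array([-0.01526219,  0.00217215, -0.0058757 ]), 'finger_gap': 94.1392154293478}
18.8
scene {'K': array([[361.29563332,   0.        , 260.95145988],
       [  0.        , 361.29563332, 196.71288691],
       [  0.        ,   0.        ,   1.        ]]), 'eye': array([1050.01298453, -320.75423347,  983.96523135]), 'attitude': array([-2.49538376, -0.01816697,  1.05771111])}
top {'K': array([[419.89779614,   0.        , 257.87761834],
       [  0.        , 419.89779614, 195.12373594],
       [  0.        ,   0.        ,   1.        ]]), 'eye': array([ 388.55422566,    6.46642639, 1272.21044165]), 'attitude': array([-3.03606076, -0.0106141 , -1.55539746])}
wrist {'K': array([[297.31863964,   0.        , 261.15676958],
       [  0.        , 297.31863964, 191.29280121],
       [  0.        ,   0.        ,   1.        ]]), 'mount': array([[-1.24275727e-04, -9.57382424e-01, -2.88823267e-01,
         8.52862682e+01],
       [ 9.99999903e-01,  3.35048115e-06, -4.41388977e-04,
         6.75279042e-01],
       [ 4.23545746e-04, -2.88823294e-01,  9.57382330e-01,
        -1.78174170e+02],
       [ 0.00000000e+00,  0.00000000e+00,  0.00000000e+00,
         1.00000000e+00]])}
```

View pics/scene0.png

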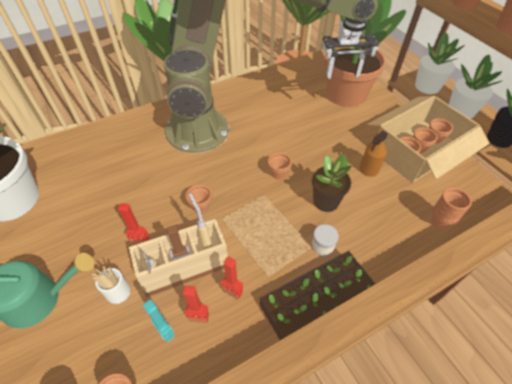

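View pics/top0.png

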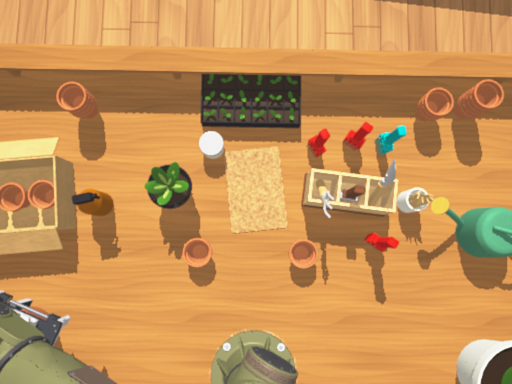

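View pics/wrist0.png

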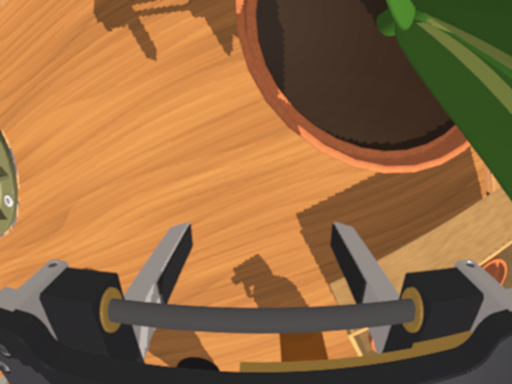

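```bash
cat > h.py <<'E'
import numpy as np, cv2
from cell import manip
from scipy.spatial.transform import Rotation as R
def cam(n):
    m=manip.camera_model(n); return m["K"],np.array(m["eye"]),m["attitude"]
def rot(a): return R.from_euler('xyz',a).as_matrix()
def ray(n,uv):
    K,e,a=cam(n); d=rot(a)@np.linalg.solve(K,[uv[0],uv[1],1]); return e,d
def onz(n,uv,z):
    e,d=ray(n,uv); return e+d*(z-e[2])/d[2]
def proj(n,p):
    K,e,a=cam(n); q=K@(rot(a).T@(np.array(p)-e)); return q[:2]/q[2]
def wproj(p,s):
    m=manip.camera_model("wrist");K=m["K"];M=m["mount"]
    T=rot(s["eef_rot"]); pt=T.T@(np.array(p)-s["eef_pos"]); pc=M[:3,:3].T@(pt-M[:3,3])
    th=np.arctan2(np.hypot(pc[0],pc[1]),pc[2]); ph=np.arctan2(pc[1],pc[0])
    return np.array([K[0,2]+K[0,0]*th*np.cos(ph),K[1,2]+K[1,1]*th*np.sin(ph)])
def wray(uv,s):
    m=manip.camera_model("wrist");K=m["K"];M=m["mount"]
    x=(uv[0]-K[0,2])/K[0,0];y=(uv[1]-K[1,2])/K[1,1];th=np.hypot(x,y)
    d=np.array([np.sin(th)*x/th,np.sin(th)*y/th,np.cos(th)]) if th>1e-9 else np.array([0,0,1.])
    T=rot(s["eef_rot"]); return s["eef_pos"]+T@M[:3,3], T@M[:3,:3]@d
def wonz(uv,s,z):
    e,d=wray(uv,s); return e+d*(z-e[2])/d[2]
def goto(s,p,yaw=None):
    T=rot(s["eef_rot"]); print("shift m",np.round(T.T@(np.array(p)-s["eef_pos"])/1000,4), "turn", None if yaw is None else round(s["eef_rot"][2]-yaw,3))
E
python3 - <<'E'
from h import *
im=cv2.imread("pics/top0.png"); c=im[150:250,290:430]
cv2.imwrite("pics/topc.png",cv2.resize(c,None,fx=5,fy=5,interpolation=cv2.INTER_CUBIC))
im=cv2.imread("pics/scene0.png"); c=im[180:310,110:270]
cv2.imwrite("pics/scenec.png",cv2.resize(c,None,fx=4.5,fy=4.5,interpolation=cv2.INTER_CUBIC))
E
```

```text
(no output)
```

View pics/topc.png

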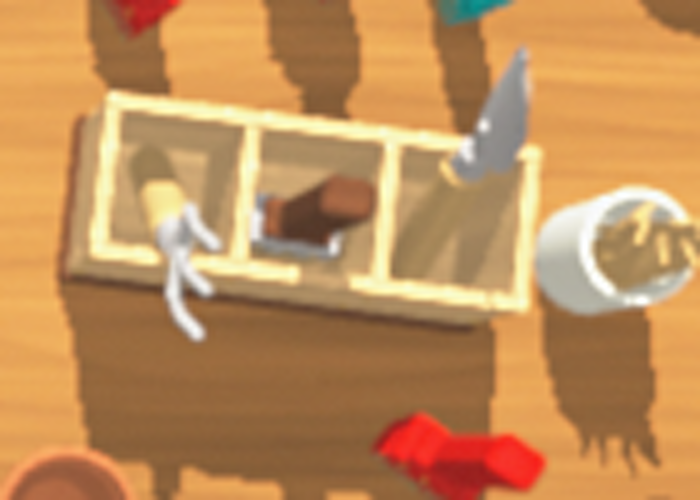

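View pics/scenec.png

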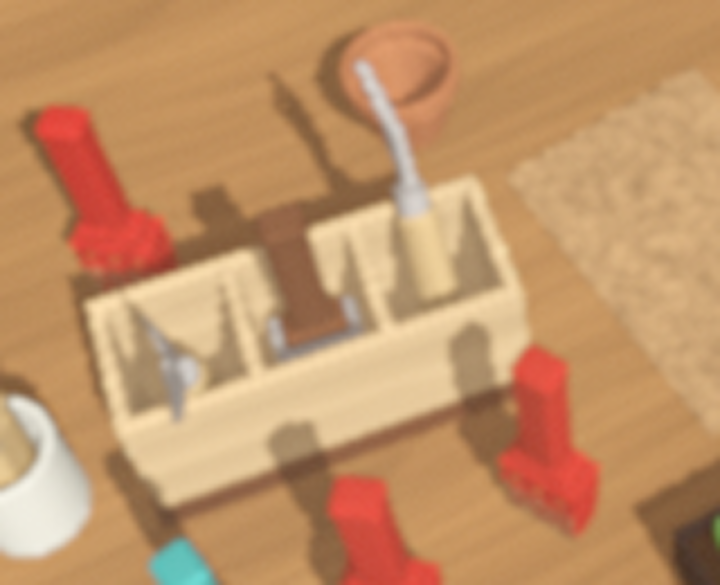

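```bash
python3 - <<'E'
from h import *
t=lambda u,v:(290+(u+.0)/5-.4,150+v/5-.4)
sc=lambda u,v:(110+u/4.5-.4,180+v/4.5-.4)
C=[onz("top",t(*q),126) for q in [(110,93),(541,150),(525,310),(93,252)]]
for c in C: print(np.round(c,1))
print(np.mean(C,0)); print(np.linalg.norm(C[0]-C[1]),np.linalg.norm(C[1]-C[2]))
print("scene corners",[np.round(onz("scene",sc(*q),126)[:2],1) for q in [(478,178),(88,300),(525,290),(128,420)]])
print("brush top(top)",onz("top",t(350,196),203)," scene",onz("scene",sc(283,216),203))
for q in [(226,148),(280,148),(288,230),(231,233)]: print("mat",np.round(onz("top",q,3),1))
for n,q,z in [("nursery leaves",(168,185),200),("potA",(198,251),70),("potB",(303,253),70),("tin",(211,145),68),("jar",(413,200),100)]: print(n,np.round(onz("top",q,z),1))
E
```

```text
[ 587.5 -151.4  126. ]
[ 559.7 -390.1  126. ]
[ 470.9 -379.6  126. ]
[ 499.  -142.2  126. ]
[ 529.27726498 -265.80795536  126.        ]
240.3970225006204 89.44133006071051
scene corners [array([ 501.9, -140.9]), array([ 469.6, -380.7]), array([ 588.5, -150.4]), array([ 555.7, -384.1])]
brush top(top) [ 522.65117792 -264.44381045  203.        ]  scene [ 521.76935338 -263.84283986  203.        ]
mat [667.2  95.3   3. ]
mat [670.2 -70.8   3. ]
mat [418.9 -97.4   3. ]
mat [407.3  74.2   3. ]
nursery leaves [524.6 228.1 200. ]
potA [354. 163.  70.]
potB [ 352.9 -135.1   70. ]
tin [661.1 134.7  68. ]
jar [ 506.3 -440.9  100. ]
```

send_rows(
  commands=[
    [[0, 0, -0.03], 0.05],
    [[0, 0, -0.07], 0.15],
    [[0, 0, -0.11], 0.26],
    [[-0.01, -0.01, -0.145], 0.38],
    [[-0.03, -0.03, -0.17], 0.5],
    [[-0.055, -0.056, -0.185], 0.62],
    [[-0.08, -0.082, -0.195], 0.74],
    [[-0.108, -0.11, -0.2], 0.86],
  ],
  hand=0.0,
  force=20,
)

```text
clock: 0.82
eef_pos: [265.3, 366.1, 406.6]
eef_rot: [3.14, -0.001, 1.892]
wrist_force: [0.9, 0.3, 0.3]
finger_gap: 47.6
```

```bash
python3 - <<'E'
from h import *
s=manip.read_state(); print(s["clock"],s["eef_pos"],s["eef_rot"],s["finger_gap"],s["joints"]); goto(s,[522,-264,400],-0.12)
E
```

```text
0.8167 [265.31854953 366.10563994 406.59258468] [ 3.14033352e+00 -7.81428089e-04  1.89189420e+00] 47.560010475390406 [8.62631523e-01 4.74959724e-03 1.40400605e+00 2.08649756e-05
 1.73135524e+00 5.41537491e-01]
shift m [-0.6789  0.0447  0.0061] turn 2.012
```

send_rows(
  commands=[
    [[-0.04, 0.003, 0], 0.12],
    [[-0.08, 0.005, 0], 0.24],
    [[-0.12, 0.008, 0], 0.36],
    [[-0.16, 0.01, 0], 0.48],
    [[-0.2, 0.013, 0], 0.6],
    [[-0.24, 0.016, 0], 0.72],
    [[-0.28, 0.019, 0], 0.84],
    [[-0.32, 0.021, 0], 0.96],
  ],
)

```text
clock: 1.48
eef_pos: [387.8, 68.9, 405.5]
eef_rot: [3.141, -0.0, 0.931]
wrist_force: [0.9, 0.5, 0.3]
finger_gap: 47.0
```

```bash
python3 - <<'E'
from h import *
s=manip.read_state(); print(s["clock"],s["eef_pos"],s["eef_rot"],s["finger_gap"],s["joints"]); goto(s,[522,-264,400],-0.12)
E
```

```text
1.4833 [387.77987323  68.86156959 405.5006929 ] [ 3.14143401e+00 -1.85820267e-04  9.30855151e-01] 47.03838241428365 [ 8.26593029e-02 -1.32321661e-01  1.53524910e+00  3.49570264e-05
  1.73842333e+00  7.22606330e-01]
shift m [-0.1869  0.3064  0.0055] turn 1.051
```

send_rows(
  commands=[
    [[-0.021, 0.034, 0], 0.12],
    [[-0.042, 0.068, 0], 0.24],
    [[-0.063, 0.102, 0], 0.36],
    [[-0.084, 0.136, 0], 0.48],
    [[-0.105, 0.17, 0], 0.6],
    [[-0.126, 0.205, 0], 0.72],
    [[-0.146, 0.239, 0], 0.84],
    [[-0.165, 0.27, 0], 0.96],
  ],
)

```text
clock: 2.15
eef_pos: [507.8, -224.3, 404.9]
eef_rot: [-3.141, 0.001, -0.03]
wrist_force: [0.4, 0.5, 0.6]
finger_gap: 47.0
```

```bash
python3 - <<'E'
from h import *
s=manip.read_state(); 
im=manip.camera("wrist"); cv2.imwrite("pics/w1.png",cv2.cvtColor(im,cv2.COLOR_RGB2BGR))
s=manip.read_state();print(s["clock"],s["eef_pos"],s["eef_rot"],s["finger_gap"],s["joints"]); goto(s,[522,-264,400],-0.12)
E
```

```text
2.2 [ 508.84746383 -228.72647016  402.70679778] [-3.14098032  0.0037255  -0.041914  ] 47.136395637904904 [-4.87576651e-01  2.63142774e-01  1.12169681e+00 -1.07258485e-03
  1.76037852e+00  1.12493460e+00]
shift m [0.0146 0.0347 0.0026] turn 0.078
```

View pics/w1.png

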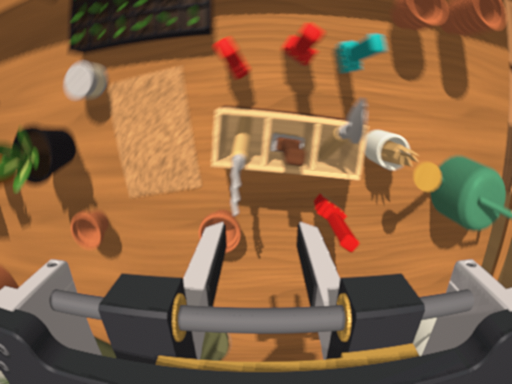

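send_rows(
  commands=[
    [[0.013, 0.03, 0], 0.07],
    [[0.013, 0.034, 0], 0.07],
    [[0.013, 0.034, 0], 0.07],
    [[0.013, 0.034, 0.03], 0.07],
    [[0.013, 0.034, 0.06], 0.07],
    [[0.013, 0.034, 0.08], 0.07],
    [[0.013, 0.034, 0.08], 0.07],
    [[0.013, 0.034, 0.08], 0.07],
  ],
)

```text
clock: 2.87
eef_pos: [519.5, -255.4, 326.1]
eef_rot: [-3.141, 0.0, -0.092]
wrist_force: [-0.9, -0.3, 0.9]
finger_gap: 46.8
```

```bash
python3 - <<'E'
from h import *
s=manip.read_state(); 
im=cv2.cvtColor(manip.camera("wrist"),cv2.COLOR_RGB2BGR); cv2.imwrite("pics/w2.png",im)
cv2.imwrite("pics/w2c.png",cv2.resize(im[60:240,170:370],None,fx=3.3,fy=3.3,interpolation=cv2.INTER_CUBIC))
print(s["clock"],s["eef_pos"],s["eef_rot"],s["finger_gap"],s["joints"]); goto(s,[522,-264,400],-0.12)
print(wproj([522,-264,203],s)); print(proj("top",[522,-264,203]))
E
```

```text
2.8667 [ 519.464106   -255.39841912  326.13788624] [-3.14140182e+00  1.99445311e-04 -9.17195295e-02] 46.78815015226929 [-5.20264490e-01  3.09737855e-01  1.23324874e+00  9.07315326e-05
  1.59886677e+00  1.14225392e+00]
shift m [ 0.0033  0.0083 -0.0739] turn 0.028
[269.81528444 182.02918848]
[359.43037614 189.04854132]
```

View pics/w2c.png

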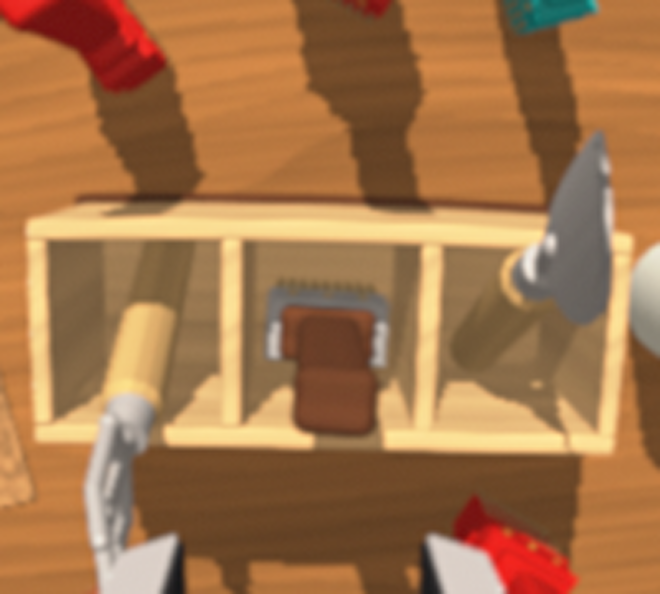

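```bash
python3 - <<'E'
from h import *
s=manip.read_state(); 
f=lambda u,v:(170+u/3.3-.35,60+v/3.3-.35)
P=[wonz(f(*q),s,203) for q in [(302,370),(377,370),(374,435),(297,432)]]
for p in P: print(np.round(p,1))
c=np.mean(P,0);print(c, np.linalg.norm(P[0]-P[1]),np.linalg.norm(P[1]-P[2]))
for q in [(270,355),(385,362)]: print(wonz(f(*q),s,78))
goto(s,[c[0],c[1],153],-0.11)
E
```

```text
[ 534.1 -256.5  203. ]
[ 532.  -280.2  203. ]
[ 510.6 -277.6  203. ]
[ 513.9 -253.   203. ]
[ 522.66222877 -266.81746146  203.        ] 23.772006636053376 21.52325805615073
[ 513.61728328 -240.40736601   78.        ]
[ 505.76042742 -291.26721022   78.        ]
shift m [0.0035 0.0106 0.1743] turn 0.018
```

send_rows(
  commands=[
    [[0.0035, 0.0095, 0.02], 0.03],
    [[0.0035, 0.0095, 0.045], 0.03],
    [[0.0035, 0.0095, 0.07], 0.03],
    [[0.0035, 0.0095, 0.095], 0.03],
    [[0.0035, 0.0095, 0.12], 0.03],
    [[0.0035, 0.0095, 0.145], 0.03],
    [[0.0035, 0.0095, 0.165], 0.03],
    [[0.0035, 0.0095, 0.175], 0.03],
  ],
)

```text
clock: 3.58
eef_pos: [522.4, -265.9, 149.9]
eef_rot: [-3.142, 0.0, -0.123]
wrist_force: [-0.3, -0.4, -0.3]
finger_gap: 46.8
```

send_rows(
  commands=[
    [[0, 0, 0], 0],
    [[0, 0, 0], 0],
    [[0, 0, 0], 0],
    [[0, 0, 0], 0],
    [[0, 0, 0], 0],
    [[0, 0, 0], 0],
    [[0, 0, 0], 0],
    [[0, 0, 0], 0],
  ],
  hand=1.0,
  force=25,
)

```text
clock: 4.25
eef_pos: [523.0, -266.6, 152.5]
eef_rot: [3.14, -0.003, -0.123]
wrist_force: [0.5, -0.8, 6.2]
finger_gap: 28.0
```

```bash
python3 - <<'E'
from h import *
s=manip.read_state(); print(s)
im=cv2.cvtColor(manip.camera("wrist"),cv2.COLOR_RGB2BGR); cv2.imwrite("pics/w3.png",im)
E
```

```text
{'clock': 4.25, 'joints': array([-5.33705418e-01,  4.25721247e-01,  1.47684018e+00,  2.14511405e-05,
        1.23554484e+00,  1.16022433e+00]), 'qd': array([-0.00082235,  0.00069619, -0.00014109, -0.00053213, -0.00115433,
       -0.00086408]), 'effort': array([-1.20970448e-01, -5.52027297e+01, -3.13671827e+01, -9.63148341e-03,
       -5.28089725e-02,  3.76941904e-02]), 'eef_pos': array([ 523.04366113, -266.55066006,  152.47705421]), 'eef_rot': array([ 3.14021971, -0.00320474, -0.12313825]), 'wrist_force': array([ 0.47989653, -0.76390944,  6.20795349]), 'moment': array([-0.01517793,  0.07259075,  0.04740785]), 'finger_gap': 28.028667210890056}
```

View pics/w3.png

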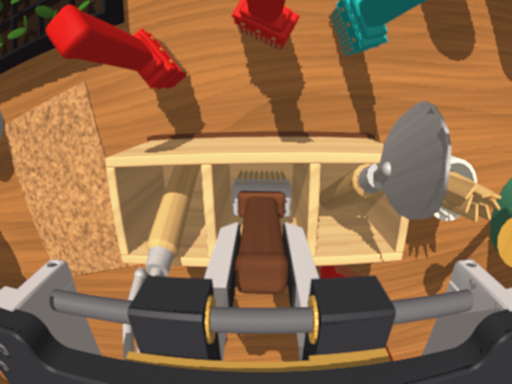

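send_rows(
  commands=[
    [[0, 0, -0.01], 0],
    [[0, 0, -0.03], 0],
    [[0, 0, -0.06], 0],
    [[0, 0, -0.095], 0],
    [[0, 0, -0.13], 0],
    [[0, 0, -0.165], 0],
    [[0, 0, -0.2], 0],
    [[0, 0, -0.235], 0],
  ],
)

```text
clock: 4.97
eef_pos: [521.6, -265.7, 388.4]
eef_rot: [3.141, -0.001, -0.123]
wrist_force: [-0.4, 0.4, -1.5]
finger_gap: 27.9
```

```bash
python3 - <<'E'
from h import *
s=manip.read_state(); print(s["clock"],s["eef_pos"],s["eef_rot"],s["finger_gap"],s["wrist_force"])
for n in ["scene","top"]:
    im=cv2.cvtColor(manip.camera(n),cv2.COLOR_RGB2BGR); cv2.imwrite(f"pics/{n}4.png",im)
s=manip.read_state(); print(s["eef_pos"]); goto(s,[640,0,420],0.09)
E
```

```text
4.9667 [ 521.59614569 -265.70719487  388.42918538] [ 3.14123230e+00 -7.84511598e-04 -1.23177000e-01] 27.939889186345972 [-0.42324715  0.41387406 -1.51299114]
[ 522.50811129 -266.2144802   392.54270792]
shift m [ 0.0841 -0.2785 -0.0278] turn -0.213
```

View pics/scene4.png

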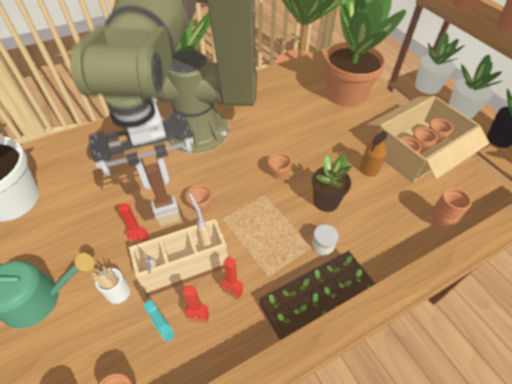

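send_rows(
  commands=[
    [[0, 0, -0.02], 0],
    [[0.003, -0.01, -0.03], -0.02],
    [[0.012, -0.04, -0.03], -0.06],
    [[0.023, -0.08, -0.03], -0.1],
    [[0.034, -0.12, -0.03], -0.14],
    [[0.045, -0.16, -0.03], -0.18],
    [[0.056, -0.2, -0.03], -0.21],
    [[0.068, -0.24, -0.03], -0.213],
  ],
)

```text
clock: 5.73
eef_pos: [619.2, -34.3, 415.7]
eef_rot: [-3.142, 0.0, 0.092]
wrist_force: [1.5, -0.1, -1.7]
finger_gap: 27.7
```

```bash
python3 - <<'E'
from h import *
s=manip.read_state(); print(s["clock"],s["eef_pos"],s["eef_rot"],s["joints"]);goto(s,[638,9,420],0.09);goto(s,[638,9,163],0.09)
E
```

```text
5.7333 [619.17091893 -34.27876104 415.66546307] [-3.14156280e+00  1.95865851e-04  9.17216060e-02] [-1.14356397e-01  4.29947443e-01  8.71835223e-01 -1.12584585e-05
  1.84000782e+00  1.36471533e+00]
shift m [ 0.0227 -0.0414 -0.0043] turn 0.002
shift m [ 0.0228 -0.0414  0.2527] turn 0.002
```

send_rows(
  commands=[
    [[0.01, -0.018, 0.01], 0],
    [[0.021, -0.037, 0.03], 0],
    [[0.021, -0.037, 0.065], 0],
    [[0.021, -0.037, 0.1], 0],
    [[0.021, -0.037, 0.14], 0],
    [[0.021, -0.037, 0.175], 0],
    [[0.021, -0.037, 0.21], 0],
    [[0.021, -0.037, 0.235], 0],
  ],
)

```text
clock: 6.4
eef_pos: [635.4, 2.5, 177.0]
eef_rot: [-3.141, 0.004, 0.09]
wrist_force: [0.3, 0.0, -2.4]
finger_gap: 27.6
```

```bash
python3 - <<'E'
from h import *
im=cv2.cvtColor(manip.camera("scene"),cv2.COLOR_RGB2BGR)
s=manip.read_state(); print(s["clock"],s["eef_pos"],s["eef_rot"],s["wrist_force"])
cv2.imwrite("pics/s5.png",cv2.resize(im[100:290,130:370],None,fx=3.2,fy=3.2,interpolation=cv2.INTER_CUBIC))
E
```

```text
6.45 [634.05102043   2.5374564  172.55223517] [-3.14019188  0.00955359  0.08982964] [-1.29873708 -0.46527304 -6.02954016]
```

View pics/s5.png

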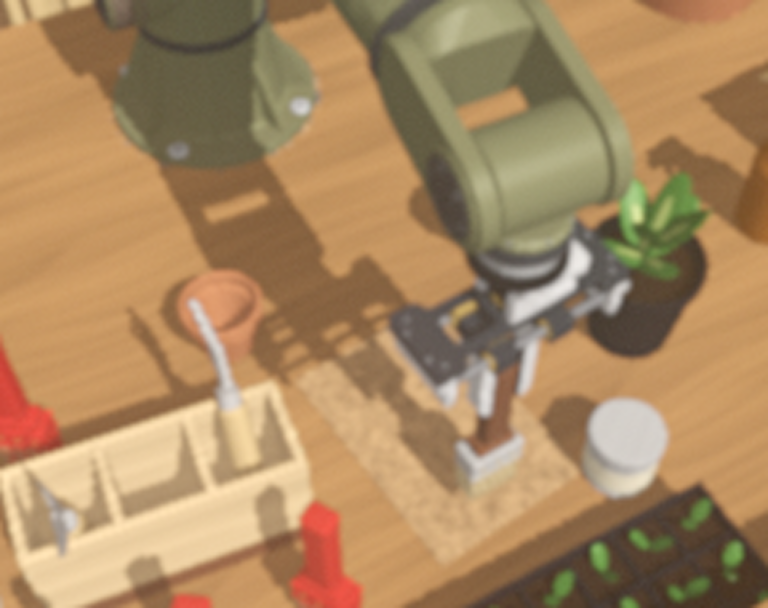

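send_rows(
  commands=[
    [[0, 0, 0.0], 0],
    [[0, 0, 0.0], 0],
    [[0, 0, 0.0], 0],
    [[0, 0, 0.007], 0],
    [[0, 0, 0.014], 0],
    [[0, 0, 0.021], 0],
    [[0, 0, 0.026], 0],
    [[0, 0, 0.026], 0],
  ],
  force=10,
)

```text
clock: 7.12
eef_pos: [636.2, 2.4, 152.9]
eef_rot: [-3.141, 0.002, 0.09]
wrist_force: [-0.2, 0.7, -2.7]
finger_gap: 28.2
```

send_rows(
  commands=[
    [[0, 0, 0.005], 0],
    [[0, 0, 0.01], 0],
    [[-0.014, 0, 0.0095], 0],
    [[-0.028, 0, 0.01], 0],
    [[-0.042, 0, 0.012], 0],
    [[-0.056, 0, 0.015], 0],
    [[-0.07, 0, 0.019], 0],
    [[-0.083, 0, 0.024], 0],
  ],
  force=6,
)

```text
clock: 7.78
eef_pos: [553.9, -5.2, 131.2]
eef_rot: [3.141, -0.002, 0.09]
wrist_force: [-1.7, -0.4, 4.5]
finger_gap: 28.0
```

```bash
python3 - <<'E'
from h import *
im=cv2.cvtColor(manip.camera("scene"),cv2.COLOR_RGB2BGR)
s=manip.read_state(); print(s["clock"],s["eef_pos"],s["eef_rot"],s["wrist_force"])
cv2.imwrite("pics/s6.png",cv2.resize(im[100:290,130:370],None,fx=3.2,fy=3.2,interpolation=cv2.INTER_CUBIC))
E
```

```text
7.8333 [551.83492826  -5.24308288 130.13407104] [3.14153663e+00 4.07159445e-04 8.98205494e-02] [-4.00404241 -0.54773766  5.87912058]
```

View pics/s6.png

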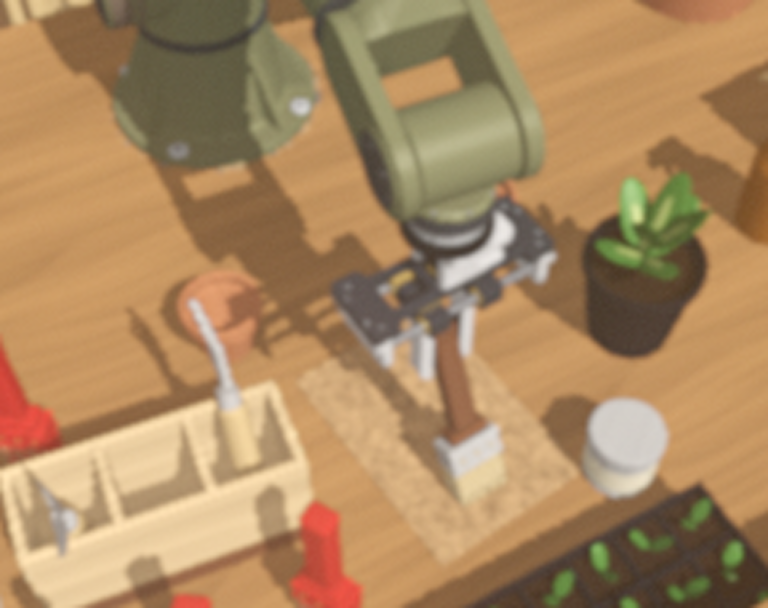

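send_rows(
  commands=[
    [[-0.013, 0, 0.007], 0],
    [[-0.025, 0, 0.0145], 0],
    [[-0.036, 0, 0.023], 0],
    [[-0.0465, 0, 0.033], 0],
    [[-0.056, 0, 0.0435], 0],
    [[-0.065, 0, 0.055], 0],
    [[-0.072, 0, 0.067], 0],
    [[-0.079, 0, 0.079], 0],
  ],
)

```text
clock: 8.5
eef_pos: [475.1, -12.2, 51.1]
eef_rot: [3.141, -0.001, 0.09]
wrist_force: [-1.1, -0.4, 0.9]
finger_gap: 28.1
```

```bash
python3 - <<'E'
from h import *
im=cv2.cvtColor(manip.camera("scene"),cv2.COLOR_RGB2BGR)
s=manip.read_state(); print(s["clock"],s["eef_pos"],s["eef_rot"],s["wrist_force"])
cv2.imwrite("pics/s7.png",cv2.resize(im[100:290,130:370],None,fx=3.2,fy=3.2,interpolation=cv2.INTER_CUBIC))
E
```

```text
8.55 [473.11113392 -12.12123961  48.89796611] [-3.14107855e+00  2.90376133e-03  8.97692050e-02] [-0.58765381  1.35293519 -3.63625807]
```

View pics/s7.png

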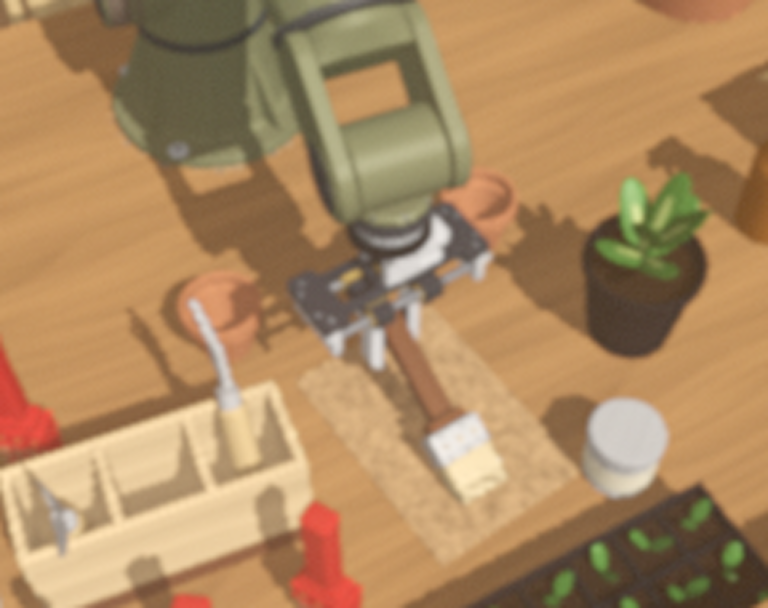

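send_rows(
  commands=[
    [[-0.005, 0, 0.011], 0],
    [[-0.0095, 0, 0.023], 0],
    [[-0.012, 0, 0.032], 0],
    [[-0.0135, 0, 0.038], 0],
    [[-0.014, 0, 0.0415], 0],
    [[-0.014, 0, 0.0415], 0],
    [[-0.014, 0, 0.0415], 0],
    [[-0.014, 0, 0.0415], 0],
  ],
)

```text
clock: 9.22
eef_pos: [461.9, -13.4, 10.3]
eef_rot: [3.141, -0.001, 0.09]
wrist_force: [-0.6, 0.1, -0.7]
finger_gap: 27.9
```

send_rows(
  commands=[
    [[0, 0, 0], 0],
    [[0, 0, 0], 0],
    [[0, 0, 0], 0],
    [[0, 0, 0], 0],
    [[0, 0, -0.01], 0],
    [[0, 0, -0.03], 0],
    [[0, 0, -0.065], 0],
    [[0, 0, -0.1], 0],
  ],
  hand=0.3,
)

```text
clock: 9.88
eef_pos: [460.8, -13.4, 111.4]
eef_rot: [-3.141, 0.002, 0.09]
wrist_force: [-0.4, -0.4, 1.0]
finger_gap: 33.1
```

send_rows(
  commands=[
    [[0, 0, -0.035], 0],
    [[0, 0, -0.07], 0],
    [[0.01, 0, -0.1], 0],
    [[0.03, 0, -0.12], 0],
    [[0.06, 0, -0.13], 0],
    [[0.08, 0, -0.13], 0],
    [[0.08, 0, -0.13], 0],
    [[0.08, 0, -0.13], 0],
  ],
  hand=-0.7,
)

```text
clock: 10.55
eef_pos: [541.0, -6.2, 240.0]
eef_rot: [-3.141, 0.001, 0.09]
wrist_force: [-0.7, -0.1, 0.4]
finger_gap: 79.4
```

```bash
python3 - <<'E'
from h import *
s=manip.read_state(); 
im=cv2.cvtColor(manip.camera("wrist"),cv2.COLOR_RGB2BGR); cv2.imwrite("pics/w8.png",im)
print(s["clock"],s["eef_pos"],s["eef_rot"],s["wrist_force"],s["finger_gap"],s["qd"])
im=cv2.cvtColor(manip.camera("scene"),cv2.COLOR_RGB2BGR)
cv2.imwrite("pics/s8.png",cv2.resize(im[100:290,130:370],None,fx=3.2,fy=3.2,interpolation=cv2.INTER_CUBIC))
E
```

```text
10.55 [540.98922184  -6.1586731  239.95360157] [-3.14149190e+00  7.71493938e-04  9.00346922e-02] [-0.74371725 -0.0852459   0.41149321] 79.40072628125718 [-0.00389993 -0.02734393  0.03959143 -0.00094751 -0.0028484  -0.00112976]
```

View pics/w8.png

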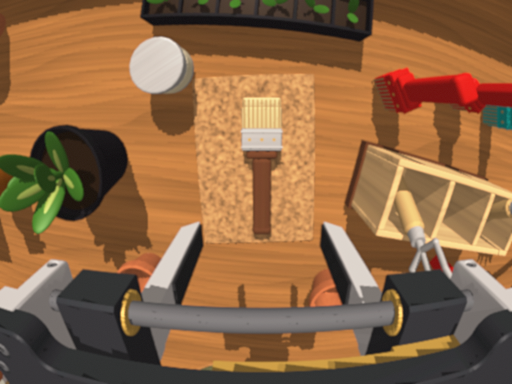

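View pics/s8.png

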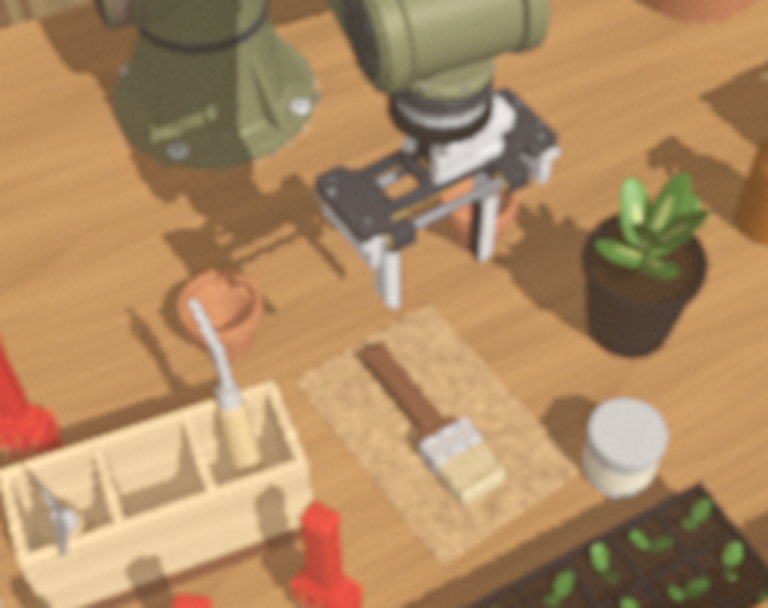

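```bash
python3 - <<'E'
from h import *
s=manip.read_state()
for q,z in [((243,97),31),((281,97),31),((242,130),31),((282,130),31),((242,151),31),((282,151),31),((253,234),26),((270,234),26)]: print(q,np.round(wonz(q,s,z),1))
f=(wonz((262,140.5),s,31)); print(f)
b=wonz((261.5,234),s,26); d=f-b; print("brush yaw",np.arctan2(d[1],d[0]),np.hypot(d[0],d[1]))
goto(s,[f[0],f[1],8],np.arctan2(d[1],d[0]))
E
```

```text
(243, 97) [631.3  26.1  31. ]
(281, 97) [635.7 -22.5  31. ]
(242, 130) [588.2  23.8  31. ]
(282, 130) [592.9 -28.   31. ]
(242, 151) [560.5  21.7  31. ]
(282, 151) [565.2 -30.8  31. ]
(253, 234) [440.4  -2.6  26. ]
(270, 234) [442.6 -27.1  26. ]
[576.66385007  -3.31064736  31.        ]
brush yaw 0.0851795303138857 135.60593561538604
shift m [0.0366 0.0003 0.232 ] turn 0.005
```

send_rows(
  commands=[
    [[0.02, 0, 0.03], 0],
    [[0.0425, 0, 0.065], 0.005],
    [[0.0425, 0, 0.1], 0.005],
    [[0.0425, 0, 0.135], 0.005],
    [[0.0425, 0, 0.17], 0.005],
    [[0.0425, 0, 0.2], 0.005],
    [[0.0425, 0, 0.22], 0.005],
    [[0.0425, 0, 0.234], 0.005],
  ],
)

```text
clock: 11.32
eef_pos: [581.7, -2.5, 4.0]
eef_rot: [-3.141, 0.003, 0.085]
wrist_force: [1.0, -0.5, 0.4]
finger_gap: 79.6
```

send_rows(
  commands=[
    [[0, 0, 0], 0],
    [[0, 0, 0], 0],
    [[0, 0, 0], 0],
    [[0, 0, 0], 0],
    [[0, 0, 0], 0],
    [[0, 0, 0], 0],
    [[0, 0, 0], 0],
    [[0, 0, 0], 0],
  ],
  hand=1.0,
  force=9,
)

```text
clock: 11.98
eef_pos: [583.6, -2.5, 6.5]
eef_rot: [3.141, -0.0, 0.085]
wrist_force: [-1.7, -0.5, 6.8]
finger_gap: 53.3
```

```bash
python3 - <<'E'
from h import *
s=manip.read_state(); 
print(s["clock"],s["eef_pos"],s["eef_rot"],s["wrist_force"],s["finger_gap"])
im=cv2.cvtColor(manip.camera("wrist"),cv2.COLOR_RGB2BGR); cv2.imwrite("pics/w9.png",im)
E
```

```text
11.9833 [583.58858819  -2.48971506   6.46922745] [ 3.14142901e+00 -3.47096235e-04  8.48729461e-02] [-1.70866668 -0.45018782  6.76894487] 53.29053150988295
```

View pics/w9.png

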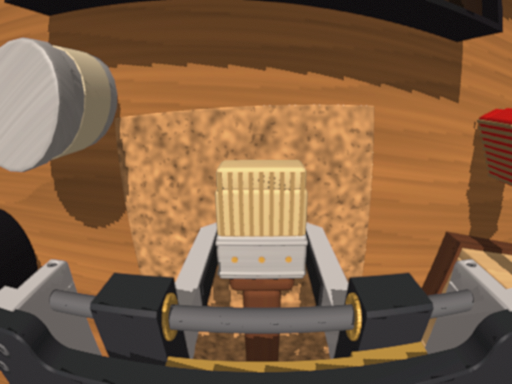

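send_rows(
  commands=[
    [[-0.001, 0, -0.01], 0],
    [[-0.003, 0, -0.022], 0],
    [[-0.0065, 0, -0.035], 0],
    [[-0.012, 0, -0.048], 0],
    [[-0.019, 0, -0.061], 0],
    [[-0.028, 0, -0.075], 0],
    [[-0.038, 0, -0.088], 0],
    [[-0.05, 0, -0.1], 0],
  ],
)

```text
clock: 12.7
eef_pos: [533.4, -6.7, 107.8]
eef_rot: [3.141, -0.001, 0.085]
wrist_force: [0.2, -0.0, -1.1]
finger_gap: 52.8
```

```bash
python3 - <<'E'
from h import *
s=manip.read_state(); 
print(s["clock"],s["eef_pos"],s["eef_rot"],s["wrist_force"],s["finger_gap"])
im=cv2.cvtColor(manip.camera("scene"),cv2.COLOR_RGB2BGR)
cv2.imwrite("pics/s10.png",cv2.resize(im[100:290,130:370],None,fx=3.2,fy=3.2,interpolation=cv2.INTER_CUBIC))
E
```

```text
12.7 [533.43340245  -6.65259001 107.79366456] [ 3.14139884e+00 -1.46436854e-03  8.48746327e-02] [ 0.18160279 -0.01508317 -1.07990584] 52.77014726550623
```

View pics/s10.png

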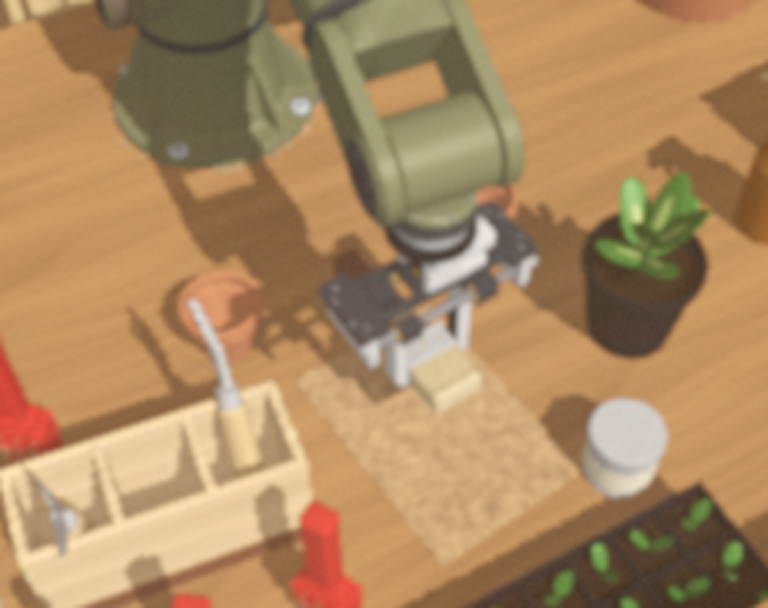

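```bash
python3 - <<'E'
from h import *
im=cv2.cvtColor(manip.camera("wrist"),cv2.COLOR_RGB2BGR); cv2.imwrite("pics/w10.png",im)
s=manip.read_state(); print(s["moment"],s["wrist_force"])
E
```

```text
[-0.03243641  0.06517984  0.04103689] [-0.03630541  0.0646654  -1.38948775]
```

View pics/w10.png

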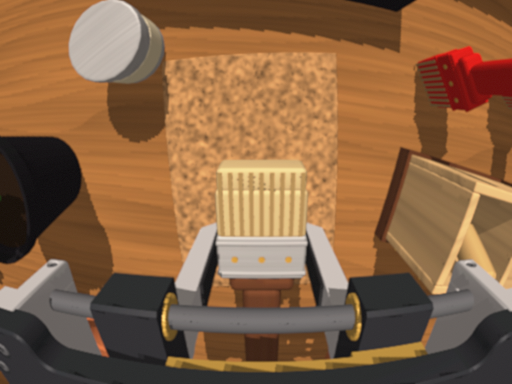

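send_rows(
  commands=[
    [[0.012, 0, 0.012], 0],
    [[0.022, 0, 0.025], 0],
    [[0.031, 0, 0.039], 0],
    [[0.038, 0, 0.052], 0],
    [[0.0435, 0, 0.065], 0],
    [[0.047, 0, 0.078], 0],
    [[0.049, 0, 0.09], 0],
    [[0.05, 0, 0.098], 0],
  ],
)

```text
clock: 13.47
eef_pos: [583.4, -2.3, 6.4]
eef_rot: [-3.141, 0.001, 0.085]
wrist_force: [-1.4, 0.5, 7.9]
finger_gap: 52.5
```

send_rows(
  commands=[
    [[0, 0, 0], 0],
    [[0, 0, 0], 0],
    [[0, 0, 0], 0],
    [[-0.001, 0, -0.007], 0],
    [[-0.002, 0, -0.015], 0],
    [[-0.004, 0, -0.023], 0],
    [[-0.0065, 0, -0.032], 0],
    [[-0.009, 0, -0.04], 0],
  ],
  force=3,
)

```text
clock: 14.13
eef_pos: [574.5, -3.3, 49.5]
eef_rot: [3.141, -0.001, 0.085]
wrist_force: [0.3, 0.4, -0.8]
finger_gap: 52.8
```

```bash
python3 - <<'E'
from h import *
im=cv2.cvtColor(manip.camera("wrist"),cv2.COLOR_RGB2BGR); cv2.imwrite("pics/w11.png",im)
s=manip.read_state(); print(s["clock"],s["moment"],s["wrist_force"],s["eef_pos"],s["finger_gap"])
E
```

```text
14.1833 [0.01109385 0.21473977 0.02043957] [0.22514973 0.7294253  0.91177152] [574.8570945   -3.28107946  50.89797453] 53.243163124443
```

View pics/w11.png

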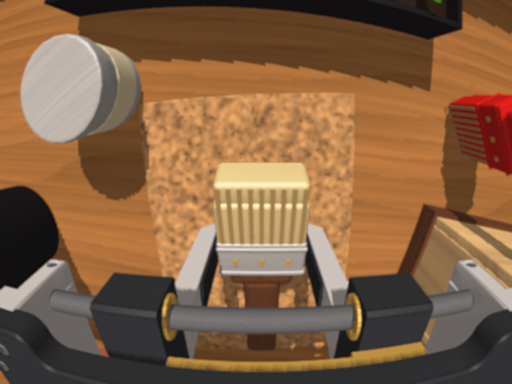

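send_rows(
  commands=[
    [[-0.003, 0, -0.007], 0],
    [[-0.007, 0, -0.015], 0],
    [[-0.011, 0, -0.023], 0],
    [[-0.016, 0, -0.031], 0],
    [[-0.022, 0, -0.039], 0],
    [[-0.028, 0, -0.046], 0],
    [[-0.034, 0, -0.053], 0],
    [[-0.041, 0, -0.06], 0],
  ],
)

```text
clock: 14.85
eef_pos: [533.0, -6.7, 108.7]
eef_rot: [-3.142, -0.0, 0.085]
wrist_force: [0.1, -0.6, -1.9]
finger_gap: 52.9
```

```bash
python3 - <<'E'
from h import *
im=cv2.cvtColor(manip.camera("wrist"),cv2.COLOR_RGB2BGR); cv2.imwrite("pics/w12.png",im)
s=manip.read_state(); print(s["clock"],s["moment"],s["wrist_force"],s["eef_pos"],s["finger_gap"])
im=cv2.cvtColor(manip.camera("scene"),cv2.COLOR_RGB2BGR)
cv2.imwrite("pics/s12.png",cv2.resize(im[100:290,130:370],None,fx=3.2,fy=3.2,interpolation=cv2.INTER_CUBIC))
E
```

```text
14.9 [-0.00983213  0.10029395  0.02289038] [ 0.30662721 -0.17728789  0.3302195 ] [532.65526787  -6.79879162 109.88963734] 53.00009815061749
```

View pics/w12.png

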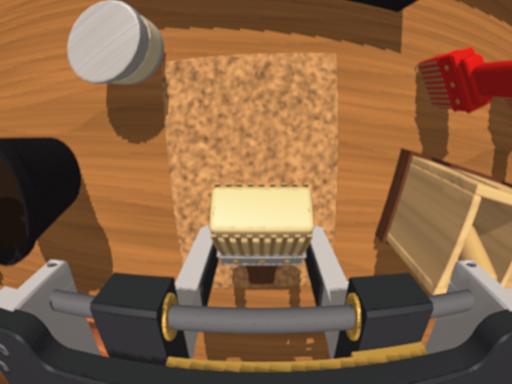

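View pics/s12.png

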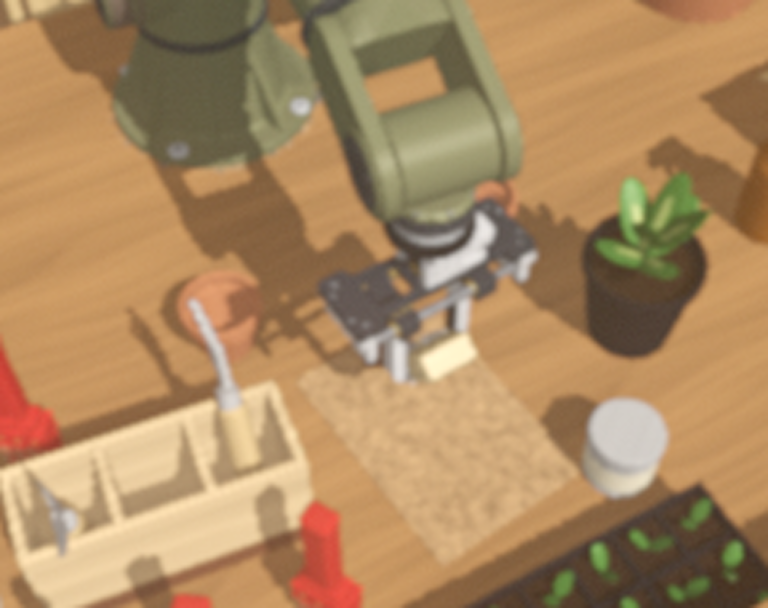

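send_rows(
  commands=[
    [[-0.0105, 0, -0.0075], 0],
    [[-0.021, 0, -0.0145], 0],
    [[-0.0325, 0, -0.02], 0],
    [[-0.0445, 0, -0.025], 0],
    [[-0.0565, 0, -0.029], 0],
    [[-0.069, 0, -0.032], 0],
    [[-0.0815, 0, -0.0335], 0],
    [[-0.0945, 0, -0.0345], 0],
  ],
)

```text
clock: 15.62
eef_pos: [439.0, -14.7, 142.4]
eef_rot: [-3.142, -0.0, 0.085]
wrist_force: [0.3, 0.2, -1.6]
finger_gap: 53.2
```

send_rows(
  commands=[
    [[-0.007, 0, 0], 0],
    [[-0.014, 0, 0], 0],
    [[-0.018, 0, 0], 0],
    [[-0.018, 0, 0], 0],
    [[-0.018, 0, 0], 0],
    [[-0.018, 0, 0], 0],
    [[-0.018, 0, 0], 0],
    [[-0.018, 0, 0], 0],
  ],
)

```text
clock: 16.28
eef_pos: [421.8, -16.2, 142.3]
eef_rot: [-3.142, 0.0, 0.085]
wrist_force: [-0.1, -0.7, -2.1]
finger_gap: 52.9
```

```bash
python3 - <<'E'
from h import *
im=cv2.cvtColor(manip.camera("wrist"),cv2.COLOR_RGB2BGR); cv2.imwrite("pics/w13.png",im)
s=manip.read_state(); print(s["clock"],s["moment"],s["wrist_force"],s["eef_pos"],s["finger_gap"])
im=cv2.cvtColor(manip.camera("scene"),cv2.COLOR_RGB2BGR)
cv2.imwrite("pics/s13.png",cv2.resize(im[100:290,130:370],None,fx=3.2,fy=3.2,interpolation=cv2.INTER_CUBIC))
E
```

```text
16.3333 [-0.01501681  0.0957369   0.00397864] [-0.02999586 -0.2311373  -1.87265015] [421.71787324 -16.15739112 142.34154162] 53.24495112831795
```

View pics/w13.png

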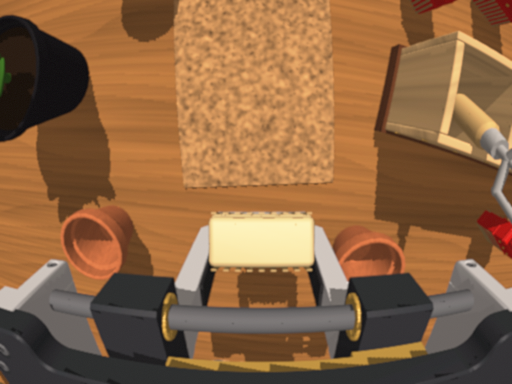

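View pics/s13.png

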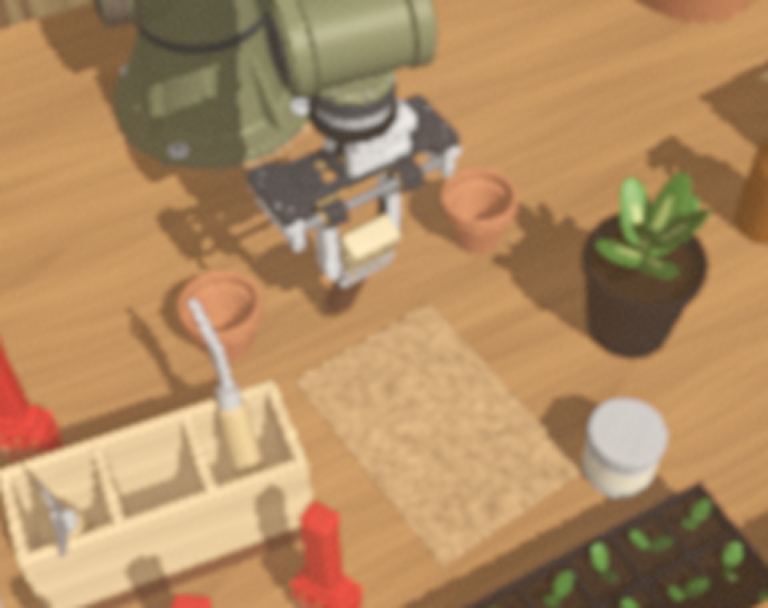

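send_rows(
  commands=[
    [[0.015, 0, -0.005], 0],
    [[0.035, 0, -0.005], 0],
    [[0.06, 0, -0.005], 0],
    [[0.085, 0, -0.005], 0],
    [[0.105, 0, -0.005], 0],
    [[0.12, 0, -0.003], 0],
    [[0.125, 0, 0], 0],
    [[0.125, 0, 0.005], 0],
  ],
)

```text
clock: 17.05
eef_pos: [546.6, -5.5, 136.9]
eef_rot: [-3.142, 0.0, 0.085]
wrist_force: [-1.2, 1.1, -0.8]
finger_gap: 53.2
```

send_rows(
  commands=[
    [[0, 0, 0.002], 0],
    [[0, 0, 0.004], 0],
    [[0, 0, 0.006], 0],
    [[0, 0, 0.008], 0],
    [[0, 0, 0.008], 0],
    [[0, 0, 0.008], 0],
    [[0, 0, 0.008], 0],
    [[0, 0, 0.008], 0],
  ],
)

```text
clock: 17.72
eef_pos: [546.2, -5.6, 129.7]
eef_rot: [3.141, -0.001, 0.085]
wrist_force: [1.1, 0.5, 5.5]
finger_gap: 52.5
```

```bash
python3 - <<'E'
from h import *
im=cv2.cvtColor(manip.camera("wrist"),cv2.COLOR_RGB2BGR); cv2.imwrite("pics/w14.png",im)
s=manip.read_state(); print(s["clock"],s["moment"],s["wrist_force"],s["eef_pos"],s["finger_gap"])
im=cv2.cvtColor(manip.camera("scene"),cv2.COLOR_RGB2BGR)
cv2.imwrite("pics/s14.png",cv2.resize(im[100:290,130:370],None,fx=3.2,fy=3.2,interpolation=cv2.INTER_CUBIC))
E
```

```text
17.7667 [ 0.10595856 -0.0662431  -0.0206965 ] [ 1.61150997 -0.25833198  5.00748942] [546.24823083  -5.61282655 129.70701932] 53.256467581436446
```

View pics/w14.png

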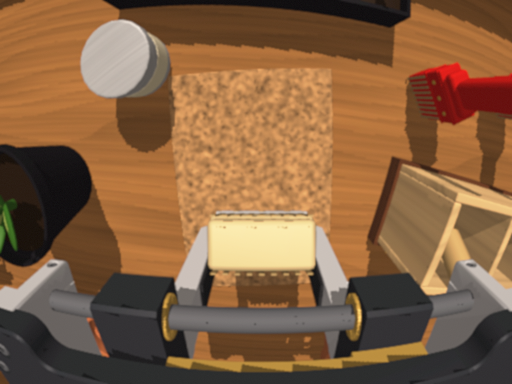

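View pics/s14.png

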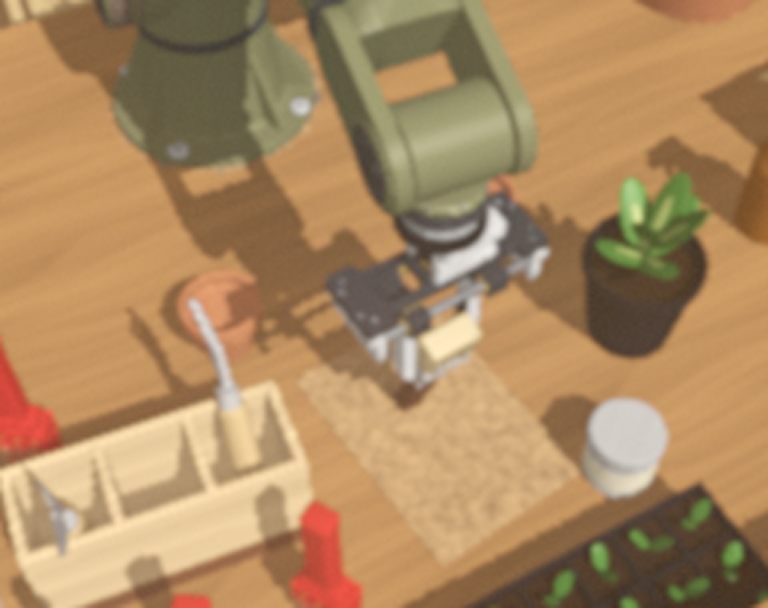

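send_rows(
  commands=[
    [[-0.006, 0, -0.0005], 0],
    [[-0.012, 0, -0.001], 0],
    [[-0.018, 0, -0.0015], 0],
    [[-0.024, 0, -0.002], 0],
    [[-0.03, 0, -0.0025], 0],
    [[-0.036, 0, -0.0025], 0],
    [[-0.04, 0, -0.0025], 0],
    [[-0.04, 0, -0.0025], 0],
  ],
)

```text
clock: 18.48
eef_pos: [505.4, -9.1, 131.8]
eef_rot: [-3.142, 0.001, 0.085]
wrist_force: [-0.1, 0.9, -1.4]
finger_gap: 53.3
```

```bash
python3 - <<'E'
from h import *
im=cv2.cvtColor(manip.camera("wrist"),cv2.COLOR_RGB2BGR); cv2.imwrite("pics/w15.png",im)
s=manip.read_state(); print(s["clock"],s["moment"],s["wrist_force"],s["eef_pos"],s["finger_gap"])
im=cv2.cvtColor(manip.camera("top"),cv2.COLOR_RGB2BGR); 
print(proj("top",s["eef_pos"]))
cv2.imwrite("pics/t15.png",cv2.resize(im[120:280,190:350],None,fx=3.7,fy=3.7,interpolation=cv2.INTER_CUBIC))
E
```

```text
18.5333 [ 0.03560814  0.11403388 -0.00181394] [-0.66845002  0.03204804 -1.50470894] [505.94028206  -9.02792891 131.94638693] 53.03295043591139
[259.78098229 196.45761395]
```

View pics/w15.png

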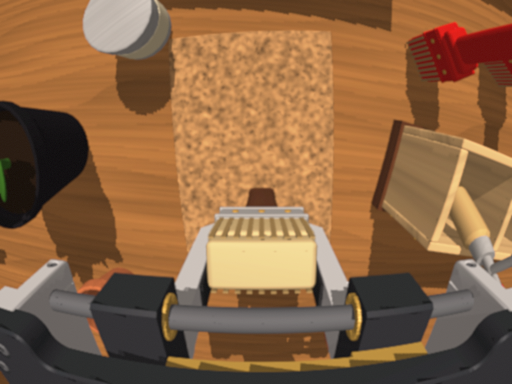

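View pics/t15.png

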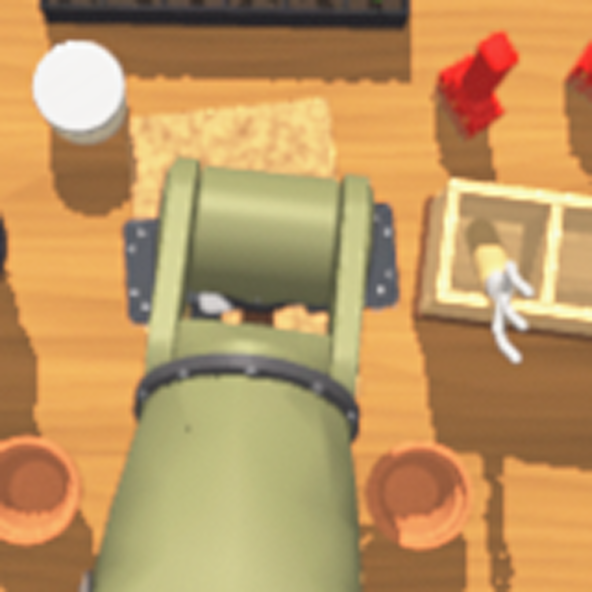

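send_rows(
  commands=[
    [[0, 0, 0.003], 0],
    [[0, 0, 0.006], 0],
    [[-0.006, 0, 0.0065], 0],
    [[-0.012, 0, 0.0065], 0],
    [[-0.018, 0, 0.0065], 0],
    [[-0.024, 0, 0.0065], 0],
    [[-0.03, 0, 0.0065], 0],
    [[-0.03, 0, 0.0065], 0],
  ],
)

```text
clock: 19.25
eef_pos: [475.2, -11.6, 125.4]
eef_rot: [-3.142, 0.001, 0.085]
wrist_force: [0.2, 0.6, -1.6]
finger_gap: 53.1
```

```bash
python3 - <<'E'
from h import *
im=cv2.cvtColor(manip.camera("wrist"),cv2.COLOR_RGB2BGR); cv2.imwrite("pics/w16.png",im)
s=manip.read_state(); print(s["clock"],s["moment"],s["wrist_force"],s["eef_pos"],s["finger_gap"])
E
```

```text
19.3 [-0.03258084  0.14471228 -0.03716867] [ 0.22787782  0.48830343 -1.63245052] [475.90003153 -11.56731546 125.56539133] 52.79307993879545
```

View pics/w16.png

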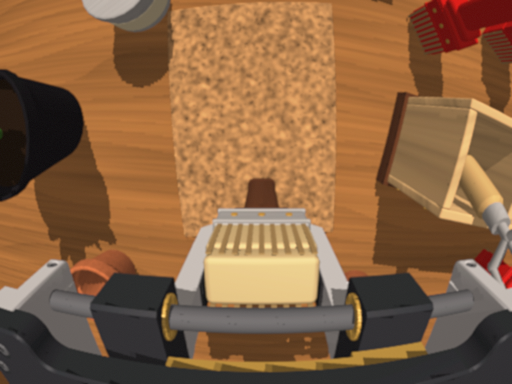

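send_rows(
  commands=[
    [[0, 0, 0.002], 0],
    [[0, 0, 0.004], 0],
    [[0, 0, 0.005], 0],
    [[-0.005, 0, 0.005], 0],
    [[-0.01, 0, 0.005], 0],
    [[-0.014, 0, 0.005], 0],
    [[-0.014, 0, 0.005], 0],
    [[-0.014, 0, 0.005], 0],
  ],
)

```text
clock: 19.97
eef_pos: [462.1, -12.7, 120.5]
eef_rot: [-3.142, 0.0, 0.085]
wrist_force: [-0.2, 0.6, -1.1]
finger_gap: 53.1
```

send_rows(
  commands=[
    [[0, 0, 0], 0],
    [[0, 0, 0], 0],
    [[0, 0, 0], 0],
    [[0, 0, -0.01], 0],
    [[0, 0, -0.04], 0],
    [[0, 0, -0.075], 0],
    [[0, 0, -0.11], 0],
    [[0, 0, -0.14], 0],
  ],
  force=25,
)

```text
clock: 20.63
eef_pos: [462.3, -12.7, 263.7]
eef_rot: [3.141, -0.002, 0.085]
wrist_force: [-0.8, 0.1, -1.0]
finger_gap: 53.1
```

```bash
python3 - <<'E'
from h import *
im=cv2.cvtColor(manip.camera("wrist"),cv2.COLOR_RGB2BGR); cv2.imwrite("pics/w17.png",im)
s=manip.read_state(); print(s["clock"],s["moment"],s["wrist_force"],s["eef_pos"],s["finger_gap"])
im=cv2.cvtColor(manip.camera("scene"),cv2.COLOR_RGB2BGR)
cv2.imwrite("pics/s17.png",cv2.resize(im[60:250,130:370],None,fx=3.2,fy=3.2,interpolation=cv2.INTER_CUBIC))
im=cv2.cvtColor(manip.camera("top"),cv2.COLOR_RGB2BGR); cv2.imwrite("pics/t17.png",im)
E
```

```text
20.6833 [0.00305842 0.10506581 0.05146112] [-0.37443656  0.22381262  4.41252862] [463.92532311 -12.81965495 269.04450573] 52.95643923749625
```

View pics/w17.png

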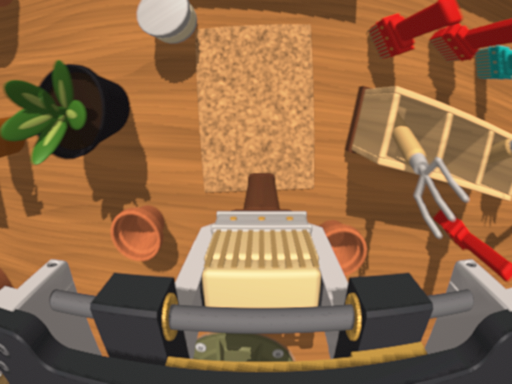

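View pics/s17.png

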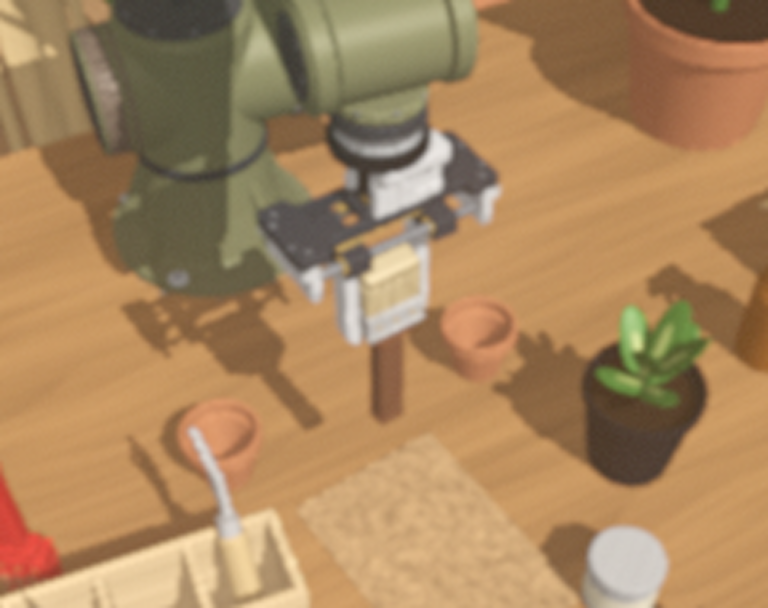

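```bash
python3 - <<'E'
from h import *
s=manip.read_state(); T=rot(s["eef_rot"]);print(s["eef_pos"])
n=T[:,1]
def pl(e,d):
    t=n@(s["eef_pos"]-e)/(n@d); return T.T@(e+d*t-s["eef_pos"])
for u in [(393,258),(393,270),(393,282),(388,410),(388,415),(388,420),(390,338)]:
    print(u,np.round(pl(*ray("scene",(130+u[0]/3.2-.35,60+u[1]/3.2-.35))),1))
# fingertip check
print(proj("scene",s["eef_pos"]), (proj("scene",s["eef_pos"])-[130,60])*3.2)
E
```

```text
[463.0519937  -12.74809994 262.8270042 ]
(393, 258) [ 18.5  -0.  -93.2]
(393, 270) [ 18.4  -0.  -80.4]
(393, 282) [ 18.4  -0.  -67.2]
(388, 410) [  9.4  -0.  103.7]
(388, 415) [  9.3  -0.  111.1]
(388, 420) [  9.3  -0.  118.5]
(390, 338) [13.5 -0.   2.7]
[248.76224395 161.4771686 ] [380.03918064 324.72693952]
```

send_rows(
  commands=[
    [[0.02, 0, 0.015], 0],
    [[0.045, 0, 0.04], 0],
    [[0.06, 0, 0.07], 0],
    [[0.06, 0, 0.095], 0],
    [[0.06, 0, 0.115], 0],
    [[0.06, 0, 0.13], 0],
    [[0.06, 0, 0.136], 0],
    [[0.06, 0, 0.136], 0],
  ],
)

```text
clock: 21.45
eef_pos: [521.1, -7.6, 122.5]
eef_rot: [-3.141, 0.004, 0.085]
wrist_force: [0.3, -0.3, -1.2]
finger_gap: 52.8
```

send_rows(
  commands=[
    [[0, 0, 0], 0],
    [[0, 0, 0.0015], 0],
    [[0, 0, 0.003], 0],
    [[0, 0, 0.0045], 0],
    [[0, 0, 0.006], 0],
    [[0, 0, 0.006], 0],
    [[0, 0, 0.006], 0],
    [[0, 0, 0.006], 0],
  ],
)

```text
clock: 22.12
eef_pos: [522.9, -7.6, 119.9]
eef_rot: [3.141, -0.002, 0.085]
wrist_force: [-1.8, 0.6, 10.8]
finger_gap: 52.8
```

```bash
python3 - <<'E'
from h import *
im=cv2.cvtColor(manip.camera("wrist"),cv2.COLOR_RGB2BGR); cv2.imwrite("pics/w18.png",im)
s=manip.read_state(); print(s["clock"],s["moment"],s["wrist_force"],s["eef_pos"],s["finger_gap"])
im=cv2.cvtColor(manip.camera("scene"),cv2.COLOR_RGB2BGR)
cv2.imwrite("pics/s18.png",cv2.resize(im[100:290,130:370],None,fx=3.2,fy=3.2,interpolation=cv2.INTER_CUBIC))
E
```

```text
22.1667 [9.64814825e-02 6.87436295e-01 1.23835585e-04] [-2.0504027  -0.02113615  9.30908646] [522.88586998  -7.66114738 119.90934751] 52.9734938225541
```

View pics/s18.png

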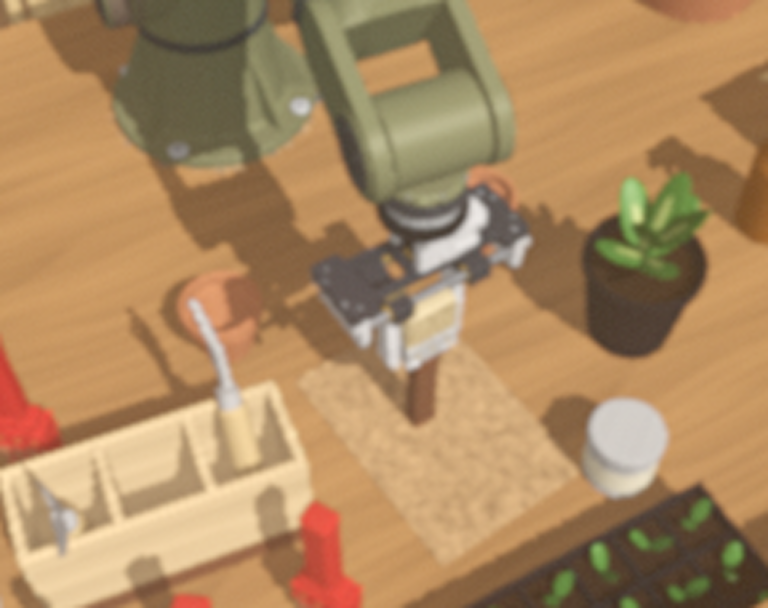

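send_rows(
  commands=[
    [[0, 0, 0], 0],
    [[0, 0, 0], 0],
    [[0, 0, 0], 0],
    [[0, 0, 0], 0],
    [[0, 0, 0], 0],
    [[0, 0, 0], 0],
    [[0, 0, 0], 0],
    [[0, 0, 0], 0],
  ],
  force=3,
)

```text
clock: 22.88
eef_pos: [522.2, -7.6, 118.5]
eef_rot: [3.142, -0.0, 0.085]
wrist_force: [0.1, 0.9, 4.5]
finger_gap: 53.0
```

```bash
python3 - <<'E'
from h import *
im=cv2.cvtColor(manip.camera("wrist"),cv2.COLOR_RGB2BGR); cv2.imwrite("pics/w19.png",im)
s=manip.read_state(); print(s["clock"],s["moment"],s["wrist_force"],s["eef_pos"],s["finger_gap"])
E
```

```text
22.9333 [-0.05426882  0.21252137  0.0232786 ] [-0.63625444 -0.73143545  4.9760701 ] [522.23299703  -7.65695943 118.46524917] 53.115391295638474
```

View pics/w19.png

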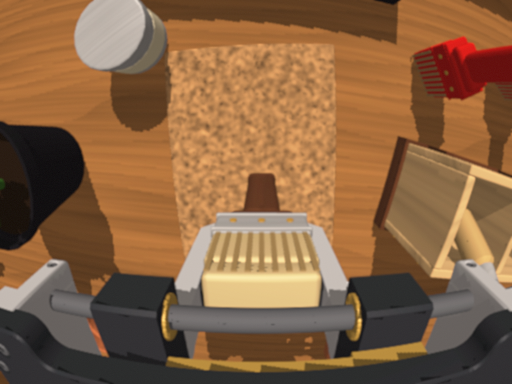

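send_rows(
  commands=[
    [[0, 0, 0], 0],
    [[0, 0, 0], 0],
    [[0, 0, 0], 0],
    [[0, 0, 0], 0],
    [[0.003, 0, -0.003], 0],
    [[0.006, 0, -0.008], 0],
    [[0.009, 0, -0.013], 0],
    [[0.01, 0, -0.016], 0],
  ],
  hand=-0.35,
)

```text
clock: 23.6
eef_pos: [533.0, -6.8, 135.4]
eef_rot: [3.141, -0.001, 0.085]
wrist_force: [0.7, -0.8, -0.4]
finger_gap: 63.3
```

```bash
python3 - <<'E'
from h import *
im=cv2.cvtColor(manip.camera("wrist"),cv2.COLOR_RGB2BGR); cv2.imwrite("pics/w20.png",im)
s=manip.read_state(); print(s["clock"],s["moment"],s["wrist_force"],s["eef_pos"],s["finger_gap"])
im=cv2.cvtColor(manip.camera("scene"),cv2.COLOR_RGB2BGR)
cv2.imwrite("pics/s20.png",cv2.resize(im[100:290,130:370],None,fx=3.2,fy=3.2,interpolation=cv2.INTER_CUBIC))
E
```

```text
23.65 [-0.04122715  0.19470081  0.04703769] [ 0.64945945 -0.55467781  1.25694672] [533.03634801  -6.77768346 135.71679242] 63.2569962337553
```

View pics/w20.png

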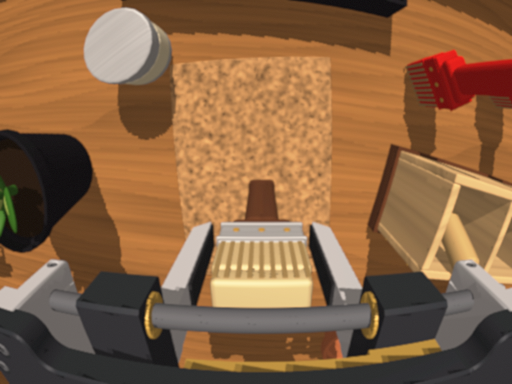

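View pics/s20.png

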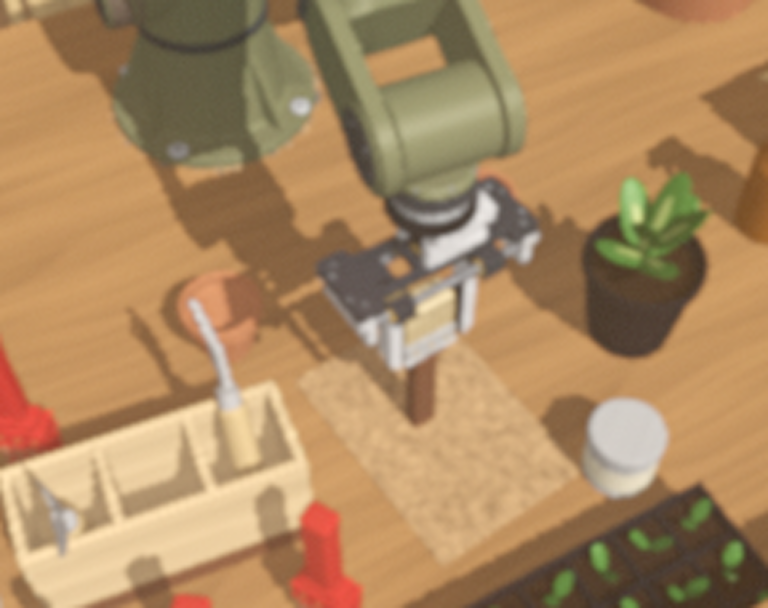

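send_rows(
  commands=[
    [[0, 0, 0], 0],
    [[0, 0, 0], 0],
    [[0, 0, 0], 0],
    [[0, 0, 0], 0],
    [[0, 0, 0], 0],
    [[0, 0, 0], 0],
    [[0, 0, 0], 0],
    [[0, 0, 0], 0],
  ],
  hand=1.0,
  force=20,
)

```text
clock: 24.37
eef_pos: [532.1, -6.8, 134.3]
eef_rot: [-3.142, 0.0, 0.085]
wrist_force: [-0.1, 0.1, -1.9]
finger_gap: 52.6
```

```bash
python3 - <<'E'
from h import *
im=cv2.cvtColor(manip.camera("wrist"),cv2.COLOR_RGB2BGR); cv2.imwrite("pics/w21.png",im)
s=manip.read_state(); print(s["clock"],s["moment"],s["wrist_force"],s["eef_pos"],s["eef_rot"],s["finger_gap"],s["joints"])
goto(s,[529,-266,385],1.45)
E
```

```text
24.4167 [0.03167988 0.14431978 0.00183699] [ 0.02103367  0.61549481 -1.32604066] [532.09900671  -6.76206036 134.3186409 ] [-3.14153614e+00  2.60247660e-04  8.48322512e-02] 52.865004615461515 [-8.15470124e-02  3.30639521e-01  1.65417441e+00  1.38008936e-05
  1.15704474e+00  1.40441152e+00]
shift m [-0.0251  0.258  -0.2507] turn -1.365
```

View pics/w21.png

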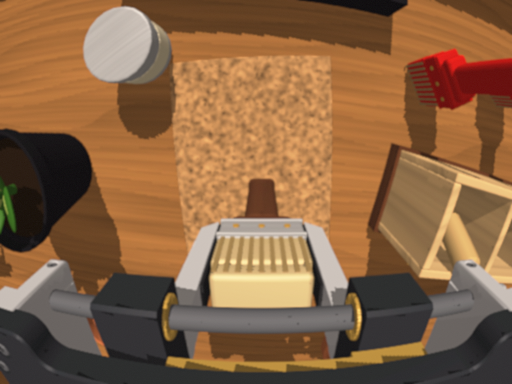

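send_rows(
  commands=[
    [[0, 0, -0.015], 0],
    [[0, 0, -0.045], 0],
    [[0, 0, -0.08], -0.08],
    [[0, 0, -0.115], -0.17],
    [[0, 0, -0.15], -0.27],
    [[0, 0, -0.185], -0.37],
    [[0, 0, -0.22], -0.47],
    [[0, 0, -0.255], -0.57],
  ],
)

```text
clock: 25.08
eef_pos: [531.7, -6.7, 391.3]
eef_rot: [3.141, -0.0, 0.66]
wrist_force: [1.4, -0.2, -1.7]
finger_gap: 53.3
```

```bash
python3 - <<'E'
from h import *
s=manip.read_state(); print(s["clock"],s["eef_pos"],s["eef_rot"],s["finger_gap"])
goto(s,[529,-265,395],1.45)
E
```

```text
25.0833 [531.74638285  -6.71438946 391.27645852] [ 3.14148624e+00 -1.74575090e-04  6.59773968e-01] 53.27325770170927
shift m [-0.1605  0.2024 -0.0037] turn -0.79
```

send_rows(
  commands=[
    [[-0.01, 0.013, -0.005], -0.1],
    [[-0.033, 0.042, -0.008], -0.2],
    [[-0.057, 0.072, -0.008], -0.31],
    [[-0.082, 0.103, -0.008], -0.42],
    [[-0.106, 0.134, -0.008], -0.53],
    [[-0.13, 0.164, -0.008], -0.64],
    [[-0.15, 0.19, -0.008], -0.74],
    [[-0.16, 0.2025, -0.008], -0.79],
  ],
)

```text
clock: 25.75
eef_pos: [527.9, -268.4, 396.6]
eef_rot: [-3.14, -0.0, 1.448]
wrist_force: [0.3, -0.1, -1.5]
finger_gap: 52.5
```

send_rows(
  commands=[
    [[0, 0, 0], 0],
    [[0, 0, 0], 0],
    [[0, 0, 0.02], 0],
    [[0, 0, 0.04], 0],
    [[0, 0, 0.06], 0],
    [[0, 0, 0.07], 0],
    [[0, 0, 0.07], 0],
    [[0, 0, 0.07], 0],
  ],
)

```text
clock: 26.42
eef_pos: [528.8, -264.1, 328.3]
eef_rot: [3.141, 0.0, 1.445]
wrist_force: [-0.0, 0.5, -0.8]
finger_gap: 52.9
```

```bash
python3 - <<'E'
from h import *
s=manip.read_state(); print(s["clock"],s["eef_pos"],s["eef_rot"],s["finger_gap"])
im=cv2.cvtColor(manip.camera("wrist"),cv2.COLOR_RGB2BGR); cv2.imwrite("pics/w22.png",im)
im=cv2.cvtColor(manip.camera("scene"),cv2.COLOR_RGB2BGR)
cv2.imwrite("pics/s22.png",cv2.resize(im[100:320,80:280],None,fx=2.7,fy=2.7,interpolation=cv2.INTER_CUBIC))
goto(s,[529,-265,140],1.45)
E
```

```text
26.4167 [ 528.80199935 -264.13833192  328.29063851] [3.14111605e+00 1.69033104e-04 1.44502317e+00] 52.926292156925605
shift m [-0.0008  0.0002  0.1883] turn -0.005
```

View pics/w22.png

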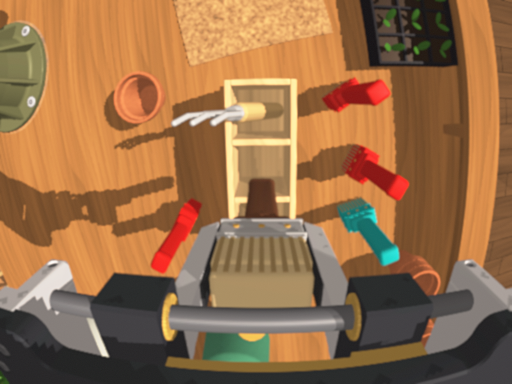

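View pics/s22.png

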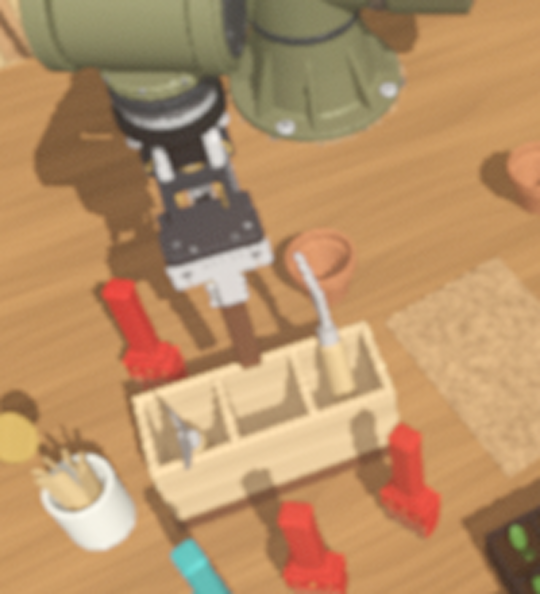

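```bash
python3 - <<'E'
from h import *
s=manip.read_state()
c=np.array([529.1,-265.2,0]); Rz=R.from_euler('z',-0.12).as_matrix()
for p in [(-46,121,126),(46,121,126),(-42,39,126),(42,39,126),(-42,-39,126),(42,-39,126)]:
    print(p,np.round(wproj(c+Rz@np.array(p),s),1))
ax=np.array(s["eef_pos"])
print("butt edge pred", [np.round(wproj(ax+rot(s["eef_rot"])@np.array([x,y,132]),s),1) for x in (11,) for y in (-14,14)])
E
python3 -c "
import cv2;im=cv2.imread('pics/w22.png');cv2.imwrite('pics/w22c.png',cv2.resize(im[60:240,180:340],None,fx=3.3,fy=3.3,interpolation=cv2.INTER_CUBIC))"
```

```text
(-46, 121, 126) [224.4  77.5]
(46, 121, 126) [297.3  77. ]
(-42, 39, 126) [228.7 140.8]
(42, 39, 126) [293.8 140.4]
(-42, -39, 126) [230.6 198.3]
(42, -39, 126) [292.6 197.9]
butt edge pred [array([248.6, 174.1]), array([274.7, 174.1])]
```

View pics/w22c.png

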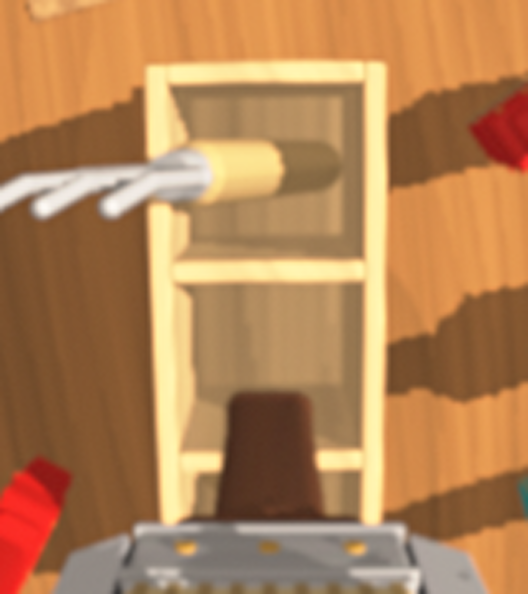

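send_rows(
  commands=[
    [[0.001, 0, 0.015], 0],
    [[0.002, 0, 0.04], 0],
    [[0.002, 0, 0.065], 0],
    [[0.002, 0, 0.09], 0],
    [[0.002, 0, 0.115], 0],
    [[0.002, 0, 0.14], 0],
    [[0.002, 0, 0.16], 0],
    [[0.002, 0, 0.175], 0],
  ],
)

```text
clock: 27.18
eef_pos: [529.0, -262.8, 151.7]
eef_rot: [-3.142, -0.0, 1.445]
wrist_force: [-0.4, -0.6, -2.1]
finger_gap: 53.0
```

send_rows(
  commands=[
    [[0, 0, 0], 0],
    [[0, 0, 0.002], 0],
    [[0, 0, 0.004], 0],
    [[0, 0, 0.006], 0],
    [[0, 0, 0.008], 0],
    [[0, 0, 0.01], 0],
    [[0, 0, 0.01], 0],
    [[0, 0, 0.01], 0],
  ],
)

```text
clock: 27.85
eef_pos: [528.9, -262.9, 142.6]
eef_rot: [3.141, 0.0, 1.445]
wrist_force: [-0.7, -1.0, -3.2]
finger_gap: 52.6
```

```bash
python3 - <<'E'
from h import *
s=manip.read_state(); print(s["clock"],s["eef_pos"],s["eef_rot"],s["finger_gap"],s["wrist_force"],s["moment"])
im=cv2.cvtColor(manip.camera("wrist"),cv2.COLOR_RGB2BGR); cv2.imwrite("pics/w23.png",im)
im=cv2.cvtColor(manip.camera("scene"),cv2.COLOR_RGB2BGR)
cv2.imwrite("pics/s23.png",cv2.resize(im[100:320,80:280],None,fx=2.7,fy=2.7,interpolation=cv2.INTER_CUBIC))
E
```

```text
27.85 [ 528.87103939 -262.8799422   142.5607754 ] [3.14149202e+00 5.60839441e-05 1.44479562e+00] 52.600220229216035 [-0.74844458 -1.03542458 -3.21299079] [-0.06965594  0.0556934  -0.0201511 ]
```

View pics/w23.png

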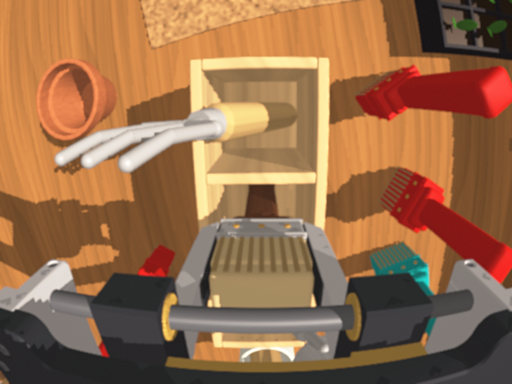

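View pics/s23.png

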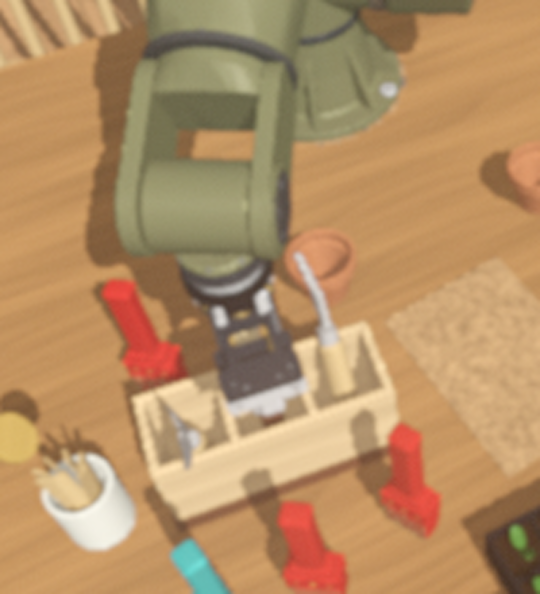

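Not in contact yet; lower a few millimetres more.

send_rows(
  commands=[
    [[0, 0, 0.001], 0],
    [[0, 0, 0.002], 0],
    [[0, 0, 0.003], 0],
    [[0, 0, 0.004], 0],
    [[0, 0, 0.004], 0],
    [[0, 0, 0.004], 0],
    [[0, 0, 0.004], 0],
    [[0, 0, 0.004], 0],
  ],
  force=6,
)

```text
clock: 28.62
eef_pos: [529.1, -263.1, 139.1]
eef_rot: [3.14, 0.0, 1.445]
wrist_force: [0.2, -0.9, 5.3]
finger_gap: 53.0
```

send_rows(
  commands=[
    [[0, 0, 0], 0],
    [[0, 0, 0], 0],
    [[0, 0, 0], 0],
    [[0, 0, 0], 0],
    [[0, 0, 0], 0],
    [[0, 0, 0], 0],
    [[0, 0, 0], 0],
    [[0, 0, 0], 0],
  ],
  force=3,
)

```text
clock: 29.28
eef_pos: [528.9, -262.9, 138.5]
eef_rot: [3.141, 0.0, 1.445]
wrist_force: [-0.6, -0.3, 5.6]
finger_gap: 52.6
```

send_rows(
  commands=[
    [[0, 0, 0], 0],
    [[0, 0, 0], 0],
    [[0, 0, 0], 0],
    [[0, 0, 0], 0],
    [[0, 0, 0], 0],
    [[0, 0, -0.003], 0],
    [[0, 0, -0.008], 0],
    [[0, 0, -0.015], 0],
  ],
  hand=-0.4,
)

```text
clock: 29.95
eef_pos: [528.7, -262.8, 153.7]
eef_rot: [-3.141, -0.0, 1.445]
wrist_force: [-0.5, 1.0, 1.7]
finger_gap: 65.3
```

```bash
python3 - <<'E'
from h import *
s=manip.read_state(); print(s["clock"],s["eef_pos"],s["eef_rot"],s["finger_gap"],s["wrist_force"],s["moment"])
im=cv2.cvtColor(manip.camera("wrist"),cv2.COLOR_RGB2BGR); cv2.imwrite("pics/w24.png",im)
E
```

```text
29.95 [ 528.69827579 -262.80426421  153.69592614] [-3.14100746e+00 -2.16587287e-04  1.44480591e+00] 65.27515126461418 [-0.54278228  1.00108263  1.69321662] [-0.08524091  0.06250062  0.02194839]
```

View pics/w24.png

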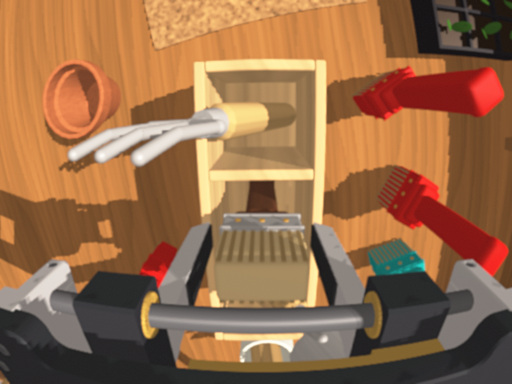

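Released and standing. Retreat straight up and check from above.

send_rows(
  commands=[
    [[0, 0, -0.01], 0],
    [[0, 0, -0.03], 0],
    [[0, 0, -0.055], 0],
    [[0, 0, -0.085], 0],
    [[0, 0, -0.12], 0],
    [[0, 0, -0.155], 0],
    [[0, 0, -0.19], 0],
    [[0, 0, -0.22], 0],
  ],
)

```text
clock: 30.67
eef_pos: [528.4, -262.6, 377.0]
eef_rot: [3.139, 0.001, 1.445]
wrist_force: [-0.1, -0.3, -0.3]
finger_gap: 65.7
```

send_rows(
  commands=[
    [[0.03, 0, 0], 0],
    [[0.06, 0, 0], 0],
    [[0.1, 0, 0], 0],
    [[0.14, 0, 0], 0],
    [[0.18, 0, 0], 0],
    [[0.22, 0, 0], 0],
    [[0.25, 0, 0], 0],
    [[0.26, 0, 0], 0],
  ],
)

```text
clock: 31.33
eef_pos: [561.4, -1.2, 374.4]
eef_rot: [3.141, -0.001, 1.448]
wrist_force: [0.2, -0.5, 0.3]
finger_gap: 65.9
```

```bash
python3 - <<'E'
from h import *
s=manip.read_state(); print(s["clock"],s["eef_pos"],s["finger_gap"],s["wrist_force"])
im=cv2.cvtColor(manip.camera("scene"),cv2.COLOR_RGB2BGR); cv2.imwrite("pics/s25f.png",im)
cv2.imwrite("pics/s25.png",cv2.resize(im[180:310,110:270],None,fx=4.5,fy=4.5,interpolation=cv2.INTER_CUBIC))
im=cv2.cvtColor(manip.camera("top"),cv2.COLOR_RGB2BGR); cv2.imwrite("pics/t25f.png",im)
cv2.imwrite("pics/t25.png",cv2.resize(im[150:250,290:430],None,fx=5,fy=5,interpolation=cv2.INTER_CUBIC))
E
```

```text
31.3333 [561.38229358  -1.19234445 374.36440617] 65.87790817986118 [ 0.15179082 -0.46515744  0.3450301 ]
```

View pics/s25.png

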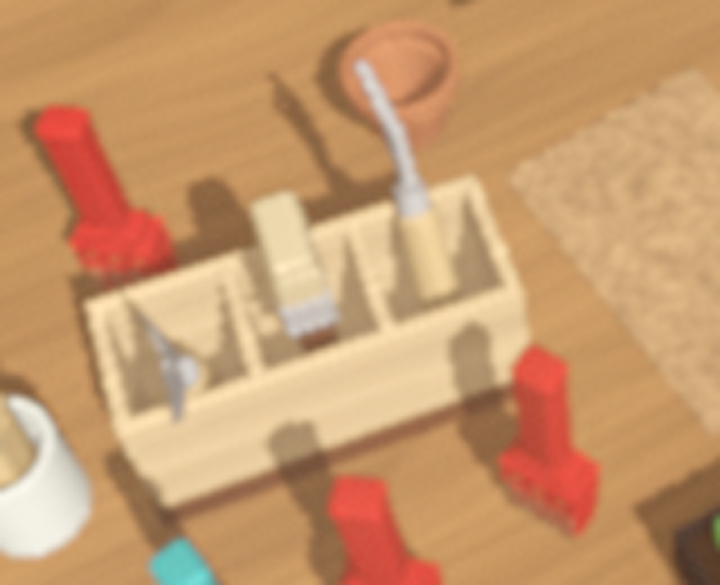

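View pics/t25.png

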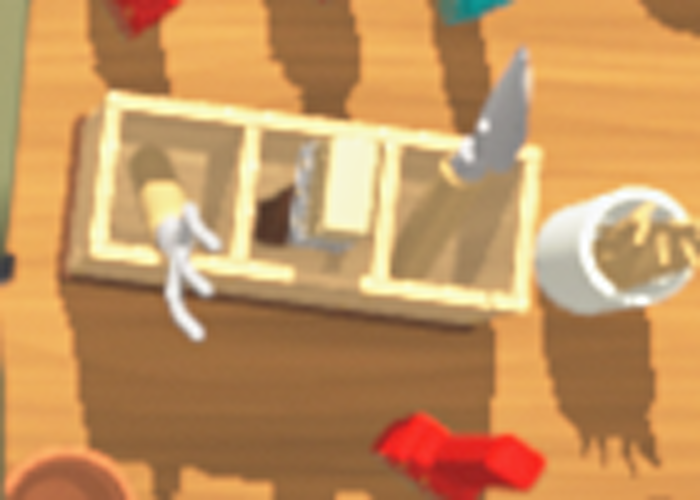

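View pics/t25f.png

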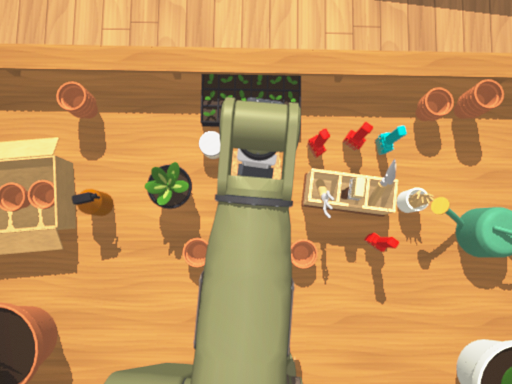

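```bash
python3 - <<'E'
from h import *
t=lambda u,v:(290+u/5-.4,150+v/5-.4)
sc=lambda u,v:(110+u/4.5-.4,180+v/4.5-.4)
print("end top",onz("top",t(349,185),203),"scene",onz("scene",sc(273,207),203))
print("ferrule/end base pred vertical at (529,-263):",[np.round((proj("top",[529,-263,z])-[290,150]+.4)*5) for z in (8,140,203)])
C=[onz("top",t(*q),126) for q in [(110,93),(541,150),(525,310),(93,252)]];print(np.mean(C,0))
E
```

```text
end top [ 528.34551522 -263.98599399  203.        ] scene [ 513.43824807 -266.60207676  203.        ]
ferrule/end base pred vertical at (529,-263): [array([267., 224.]), array([318., 198.]), array([347., 184.])]
[ 529.27726498 -265.80795536  126.        ]
```

```bash
python3 - <<'E'
from h import *
sc=lambda u,v:(110+u/4.5-.4,180+v/4.5-.4)
print(onz("scene",sc(286,233),203)); print(manip.sign_off())
E
```

```text
[ 533.08801189 -266.4269799   203.        ]
the job is handed in; nothing more can be done
None
```

The brush is standing in the caddy's middle compartment, handle down and bristles up, and I've handed the job in. No verdict is reported. It took about 31 s of the 72 s allowed.

**How it went:** I lifted the brush out by its handle and laid it flat on the mat by pivoting it in the grip. I regripped it at the ferrule and swung it up handle-down. Then I stood it on its butt to square it and regrip higher, and lowered it until it touched the compartment floor (about 5 N).

**What went wrong on the way:** the first attempt to swing it upright failed because a 9 N grip held it rigid. I went back to the mat and repeated it at 3 N. The brush still hung tilted, so I pressed the butt on the mat and dragged it until it was nearly vertical.

**Last checks:**
- **Brush:** the top view puts the bristle end at (528, -264) mm if its height is 203 mm. This matches an upright brush resting on the floor, within about 1 mm of where I released it. My first scene-camera pixel gave x = 513 mm, which disagreed. I judged I had picked the wrong spot, and a re-picked point gave (533, -266) mm.
- **Everything else:** the caddy corners, trowel and fork appear in the same place as in the first pictures. The other bench items looked unmoved in the full top view, though I did not measure them.
- **Arm:** it finished raised above the mat, clear of everything.

The brush now stands with its width across the caddy, a quarter turn from how it started.

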